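# Reload the reel lift and let it down

### The arm

A 6-joint arm with a two-finger parallel gripper is mounted at the origin on a cart in front of the work surface, level with it; the furniture and walls round the work are solid. World frame = base frame: x ahead of the robot, y to its left, z up, the work surface at z = 0. Lengths are in m, angles in rad, forces in N, time in s.
With the tool pointing down it reaches from about 0.225 to 0.875 m from the base axis. Payload 3.4 kg.
Tool frame: the origin (TCP) lies between the finger pads; the fingertips stand 17 mm ahead of it and the grasp point (between the pads) lies 2 mm behind it (tip_extent is the z of the fingertips in the tool frame, in m); z points along the fingers, y is the direction in which the jaws open and shut (so a half turn about z gives the same grasp; the last joint's range is limited). The gripper opens to 85 mm and grips with 20 to 120 N. Pads are 22 mm wide; open, the fingers measure 114 mm over their backs; the gripper's body (76 mm by 85 mm) begins 54 mm behind the grasp point. The pads swing forward as they close: fully open they stand 13 mm farther back than shut.
Start: joints at [-1.31, 0.276, 1.505, -0, 1.361, -0.121], TCP at [0.214, -0.534, 0.248] pointing down, gripper open.
Joint ranges: [-2.89, 2.89], [-0.75, 2.08], [0.22, 2.7], [-1.18, 4.32], [0.11, 2.71], [-2.7, 2.7]. Speed limits (rad/s): [2.57, 2.57, 3.14, 3.14, 3.14, 3.14].

### API

Orientations are given as a 3x3 rotation matrix whose columns are the frame's x, y, z axes.
In Python, from workcell import * gives the robot as it stands.
- The arm moves only by the shell command python3 -m crank 'ROWS'. ROWS is JSON, a list of rows, each an object with "claw": the opening, from 0 (shut) to 1 (fully open); "xyz": the shift along the tool's x, y, z in mm, a list of three; "spin": the turn about the tool's z in rad. A call has 1 to 12 rows; each row shifts and turns the commanded pose from where the row before left it, along the tool's axes as they then stand; what a row does not reach is not made up. A row lasts 1/8 s, in which the tool goes at most 62.5 mm and 10.7 degrees, less where a joint would pass 70% of its speed; a pose out of reach is approached as far as the arm can. A call with a gripper value outside its range is refused whole. The fingers move at their own pace and stop on an object; the grip force is fixed at half the most. Time passes only in rows, so rows that do not move let the fingers close. It gives the time, the measured TCP pose, the force and the opening at its end, in the units of the state.
- observe(): the state, without advancing time (a new reading comes with each control period).
- capture(name): name is "side" or "top" or "wrist"; returns a dict with "img" (384x512x3 uint8, red, green, blue), "depth" (384x512 float32, m along the optical axis (not along the pixel's ray), 0 where there is no reading), "K" (3x3 intrinsics, pixels), "origin" and "rotation" of the camera in the world. Camera axes: x right, y up, looking along -z (the intrinsics and any distortion apply to the point x, -y, -z); pixel columns grow to the right and rows downward; lengths in m; the calibration is good to about 2 mm. A picture is of the moment at which its call begins.
- hand_in(): hands the job in, once; it reports no verdict.
The state is a dict: "clock": time; "joint_positions": joint angles; "qd": joint speeds; "joint_efforts": joint torques, N m; "eef_pos": TCP position; "tcp_rot": TCP orientation; "ft_force": force on the tool from outside, world axes, zero at the start; "wrist_torque": the same for the moment, N m; "finger_gap": finger opening in m.
Only numpy, scipy, OpenCV 4.12 (cv2) and the standard library are available. Lean on these libraries where they do the work, as an engineer would, in place of code of your own. Each camera call takes 0.05 s, during which the arm holds its last target.

### The job

Reload the small hydraulic reel lift while it is still up and locked: take the spent reels off its spindles into the grey scrap bin and mount every full wire reel on a spindle of its own, sitting right down on the platform. Then pull the black lock knob up and twist it into its rest notch so that it stays retracted, and crack the red release valve open only a fraction of a turn so that the platform sinks slowly (never faster than 5 cm/s) all the way down. Finally close the valve fully, let the lock knob spring back home so that the bolt locks the lowered platform, and leave the tape measure and the grease tin where they are.

Things in the scene. Friction and masses are not known exactly. Their poses are not given: they have to be found in the camera images.
- reel_lift: small blue hydraulic lift standing on the bench, fixed there; origin under the middle of its platform at bench level; x axis away from the robot at yaw 0, y along the row of spindles to the left. In front (x = -115 mm) lie pump and reservoir, no higher than 62 mm, with the valve at y = -85 mm; on the left (y = +150 mm) stands the lock post, 40 x 34 mm, 135 mm high, knob on top.
- platform (a point): middle of the top face of the grey platform (118 x 230 mm; x -47 to +71, y -112 to +118 mm), 147 mm above the bench when raised, 82 mm when down. Two 10 mm guide columns pass through it behind the spindles at the lift's x = +56, y = +-39 mm and end 180 mm above the bench. A steel lock bar on its left edge (y = +122 mm) ends 34 mm above its top.
- ram (a joint): how far the platform has come down, m: 0 raised (the start; it may sag by up to 4 mm), 0.065 fully down on its stop. With the valve closed it holds still.
- valve (a joint): angle of the red release valve, rad: 0 closed (the start), counter-clockwise seen from above it opens, stop at 1.57. Friction 0.18 N m; it stays where left. Shut below 0.2; open 0.4 to 0.75 the platform sinks slowly, at 10 to 18 mm/s; wider than 0.85 it drops at 80 mm/s or more. Closed half-way down, the platform stops within 14 mm.
- valve_grip (a point): middle of the valve's red wing, a vertical bar 46 mm long, 11 mm thick and 22 mm high, on the vertical axis of the valve; the wing reaches 11 mm above and 11 mm below this point. x axis along the wing (when closed, the lift's x), turns with the valve. The stem under it is 10 mm thick, the valve block's top 29 mm under this point.
- knob_grip (a point): middle of the black lock knob: upright, ribbed, 32 mm in diameter, top 12 mm above this point, underside 14 mm below it, on a vertical plunger over the lock post (post top 30 mm below this point when the knob is home). Moves and turns with the knob.
- plunger (a joint): how far the lock knob is pulled up, m: 0 home (bolt engaged), at most 0.014. A spring pulls it down with 6 N at 0, 10 N at 0.014. At home a cross pin keeps it from turning; pulled up by more than 0.0105 it can turn. In the rest notch it stands at about 0.007; to leave the notch lift it over 0.0105 again.
- twist (a joint): angle of the lock knob, rad: 0 home, the rest notch is at 1.2 (counter-clockwise seen from above), stop at 1.25. The knob drops home again only at 0 (within about 0.08).
- seat0 (a point): centre of a reel when seated on the right-hand (lift's y = -78 mm) of the platform's three upright spindles: on the spindle's axis, 23 mm above the platform's top; moves with the platform; x, y as the lift's, z up. The steel spindle is 14 mm thick, its round tip 30 mm above this point; spindles stand 78 mm apart.
- seat1 (a point): centre of a reel when seated on the middle (lift's y = 0) of the platform's three upright spindles: on the spindle's axis, 23 mm above the platform's top; moves with the platform; x, y as the lift's, z up. The steel spindle is 14 mm thick, its round tip 30 mm above this point; spindles stand 78 mm apart.
- seat2 (a point): centre of a reel when seated on the left-hand (lift's y = +78 mm) of the platform's three upright spindles: on the spindle's axis, 23 mm above the platform's top; moves with the platform; x, y as the lift's, z up. The steel spindle is 14 mm thick, its round tip 30 mm above this point; spindles stand 78 mm apart.
- reel_a_mid (a point): full wire reel, copper winding between black flanges: upright cylinder, flanges 58 mm across, 44 mm high, through bore 20 mm, 150 to 290 g; either end may be down. The point is its centre, half-way up on the axis (z = the axis); seated on a spindle it coincides with the seat point. Not present in every run.
- reel_b_mid (a point): full wire reel, blue winding between black flanges: upright cylinder, flanges 58 mm across, 44 mm high, through bore 20 mm, 150 to 290 g; either end may be down. The point is its centre, half-way up on the axis (z = the axis); seated on a spindle it coincides with the seat point. Not present in every run.
- reel_c_mid (a point): full wire reel, yellow winding between black flanges: upright cylinder, flanges 58 mm across, 44 mm high, through bore 20 mm, 150 to 290 g; either end may be down. The point is its centre, half-way up on the axis (z = the axis); seated on a spindle it coincides with the seat point. Not present in every run.
- core_a_mid (a point): spent (empty) reel with cream flanges and a thin bare barrel: flanges 58 mm across, 44 mm high, through bore 20 mm, 45 g; stands on one of the spindles at the start. The point is its centre, half-way up. Not present in every run.
- core_b_mid (a point): spent (empty) reel with cream flanges and a thin bare barrel: flanges 58 mm across, 44 mm high, through bore 20 mm, 45 g; stands on one of the spindles at the start. The point is its centre, half-way up. Not present in every run.
- core_c_mid (a point): spent (empty) reel with cream flanges and a thin bare barrel: flanges 58 mm across, 44 mm high, through bore 20 mm, 45 g; stands on one of the spindles at the start. The point is its centre, half-way up. Not present in every run.
- bin_floor (a point): middle of the inner floor of the grey scrap bin, 4 mm above the bench: open box 140 mm (its x) by 160 mm (its y), 50 mm high, 4 mm walls, fixed.
- tape_measure: tape measure standing on the bench, 37 x 84 x 63 mm, origin under its middle; leave it alone
- grease_tin: flat red round tin, 65 mm across, 23 mm high, origin under its middle; leave it alone

How it is judged:
By the outcome, as a careful person would: the job done as asked, in the order asked, and still so for the second after the job is handed in, with the robot touching nothing.
Of core_a, core_b, core_c only 1 to 2 are there at a start; the rules pass over those that are not, and their reading is None.
Of reel_a, reel_b, reel_c only 2 to 3 are there at a start; the rules pass over those that are not, and their reading is None.
At some moment in a run one of reel_a, reel_b, reel_c may be knocked a few centimetres aside while the robot is not near it.
It also fails if it takes over 210 s, if anything falls off the work surface, if the arm or the gripper's body presses on something with over 40 N, if the wrist force passes 120 N, or if a joint passes its speed limit or range.

## Working session

There is one attempt and no reset: what is moved stays moved. The work goes in short steps, Python scripts to look and compute and a shell command to move; the robot and the scene stay as the last step left them, time stands still between calls to the robot, and variables do not carry over. Pictures are saved under pics/ and viewed, and the job is handed in when it is done.

```bash
ls; mkdir -p pics; cat > h.py <<'E'
from workcell import *
import numpy as np, cv2
def snap(n,f):
    c=capture(n); cv2.imwrite('pics/'+f,c['img'][:,:,::-1]); return c
def ray(c,u,v):
    K=c['K']; d=np.array([(u-K[0,2])/K[0,0],-(v-K[1,2])/K[1,1],-1.]); return np.array(c['origin']),np.array(c['rotation'])@d
def onz(c,u,v,z):
    o,d=ray(c,u,v); return o+d*(z-o[2])/d[2]
def atd(c,u,v):
    o,d=ray(c,u,v); return o+d*c['depth'][int(v),int(u)]
def cloud(c):
    h,w=c['depth'].shape; K=c['K']; u,v=np.meshgrid(np.arange(w),np.arange(h)); 
    D=c['depth']; p=np.stack([(u-K[0,2])/K[0,0]*D,-(v-K[1,2])/K[1,1]*D,-D],-1)
    P=p@np.array(c['rotation']).T+np.array(c['origin']); P[D==0]=np.nan; return P
E
python3 - <<'E'
from h import *
s=observe(); print({k:np.round(v,3).tolist() for k,v in s.items()})
for n in ['side','top','wrist']:
    c=snap(n,n+'0.png'); print(n,np.round(c['K'],1).tolist(),np.round(c['origin'],3),np.round(c['rotation'],3).tolist(),[k for k in c])
E
```

```text
pics
{'clock': 0.0, 'joint_positions': [-1.31, 0.277, 1.506, 0.0, 1.361, -0.121], 'qd': [-0.002, -0.001, 0.0, -0.0, 0.001, 0.001], 'joint_efforts': [-0.0, -41.677, -24.58, -0.0, 0.011, 0.0], 'eef_pos': [0.214, -0.533, 0.247], 'tcp_rot': [[0.928, 0.373, -0.0], [0.373, -0.928, 0.002], [0.0, -0.002, -1.0]], 'ft_force': [0.331, -0.108, 0.812], 'wrist_torque': [-0.053, -0.005, 0.011], 'finger_gap': 0.085}
side [[459.4, 0.0, 260.5], [0.0, 459.4, 193.2], [0.0, 0.0, 1.0]] [0.07  0.99  1.098] [[-0.921, 0.257, -0.292], [-0.389, -0.631, 0.671], [-0.012, 0.732, 0.681]] ['img', 'depth', 'K', 'origin', 'rotation']
top [[357.2, 0.0, 256.3], [0.0, 357.2, 195.1], [0.0, 0.0, 1.0]] [0.41  0.039 1.175] [[-0.004, 0.997, -0.079], [-1.0, -0.005, -0.012], [-0.013, 0.079, 0.997]] ['img', 'depth', 'K', 'origin', 'rotation']
wrist [[306.4, 0.0, 260.0], [0.0, 306.4, 189.9], [0.0, 0.0, 1.0]] [ 0.276 -0.509  0.372] [[0.372, 0.895, 0.246], [-0.928, 0.359, 0.097], [-0.002, -0.265, 0.964]] ['img', 'depth', 'K', 'origin', 'rotation']
```

View pics/top0.png

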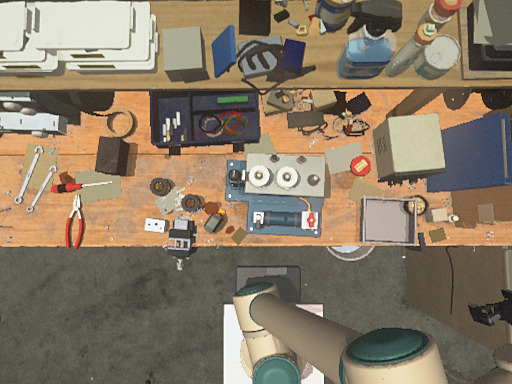

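View pics/side0.png

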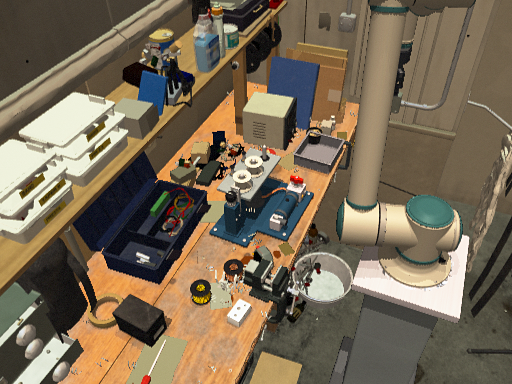

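View pics/wrist0.png

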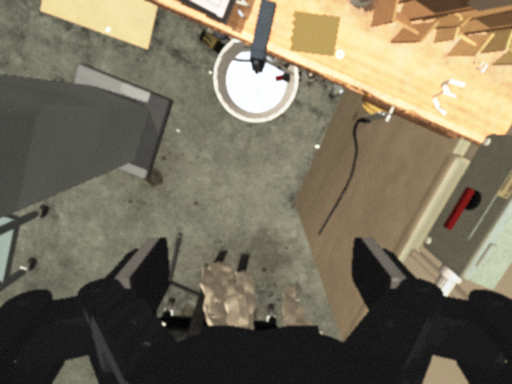

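```bash
python3 - <<'E'
import cv2
t=cv2.imread('pics/top0.png'); s=cv2.imread('pics/side0.png')
cv2.imwrite('pics/t0z.png',cv2.resize(t[145:245,140:340],None,fx=4,fy=4,interpolation=cv2.INTER_CUBIC))
cv2.imwrite('pics/t0y.png',cv2.resize(t[145:245,330:480],None,fx=4,fy=4,interpolation=cv2.INTER_CUBIC))
cv2.imwrite('pics/s0z.png',cv2.resize(s[120:320,180:360],None,fx=3,fy=3,interpolation=cv2.INTER_CUBIC))
E
```

```text
(no output)
```

View pics/t0z.png

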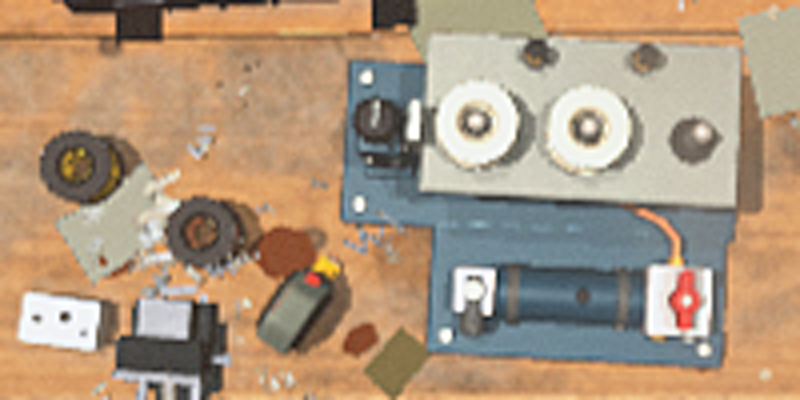

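View pics/t0y.png

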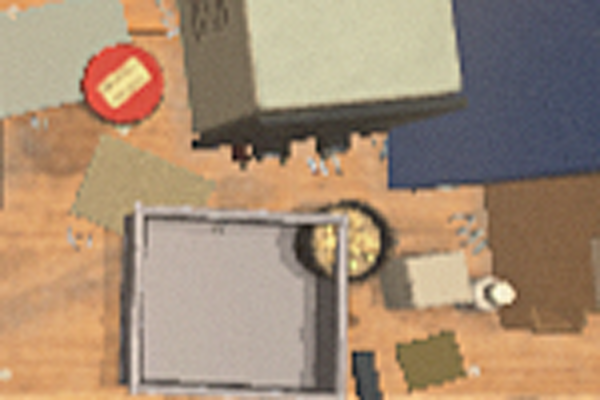

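View pics/s0z.png

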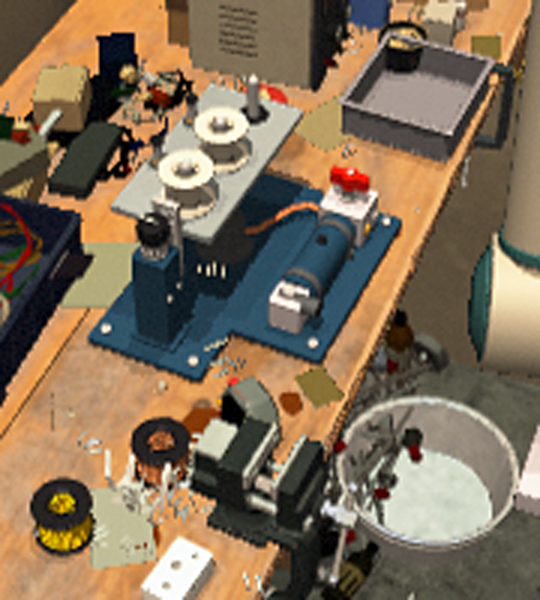

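```bash
cat > m.py <<'E'
from h import *
t=capture('top'); s=capture('side'); P=cloud(t)
def lst(name,u,v): print(name,np.round(atd(t,u,v),4))
# points in zoom coords
z=lambda a,b:(140+a/4,145+b/4)
for n,a,b in [('yel flange',52,165),('cu flange',180,232),('knob',377,115),('core2',455,110),('core1',560,110),('plat',520,175),('valve',687,300),('tape',295,315),('bench',250,100),('core2 r',500,150),('base',400,185),('vise',165,320)]:
    lst(n,*z(a,b))
y=lambda a,b:(330+a/4,145+b/4)
for n,a,b in [('tin',123,85),('binfloor',220,300),('blk tin',345,230),('rim',240,212)]: lst(n,*y(a,b))
E
python3 m.py
python3 - <<'E'
from h import *
t=capture('top'); P=cloud(t); img=t['img'].astype(int); z=P[...,2]
v,u=np.mgrid[:384,:512]
def comp(mask,name,minA=20):
    n,l,st,ce=cv2.connectedComponentsWithStats(mask.astype(np.uint8))
    for i in range(1,n):
        if st[i,4]>=minA: 
            q=P[l==i]; print(name,st[i].tolist(),np.round(ce[i],1),np.round(np.nanmedian(q,0),4),'min',np.round(np.nanmin(q,0),3),'max',np.round(np.nanmax(q,0),3))
hsv=cv2.cvtColor(t['img'],cv2.COLOR_RGB2HSV); H,S,V=[hsv[...,i] for i in range(3)]
roi=(u>130)&(u<440)&(v>148)&(v<245)
comp(roi&(V>200)&(S<60)&(z>.15),'cream')
comp(roi&((H<6)|(H>174))&(S>160)&(V>120),'red')
comp(roi&(z>.035)&(z<.055)&(V<90)&(S<120),'dark4',15)
comp(roi&(V>100)&(S<70)&(z>.135)&(z<.16),'plat')
comp(roi&(V<70)&(z>.16),'knob',5)
comp(roi&(H>95)&(H<130)&(S>90)&(V>60),'blue',5)
E
```

```text
yel flange [0.5286 0.3832 0.0444]
cu flange [0.4748 0.2808 0.0414]
knob [0.5488 0.1137 0.1777]
core2 [0.5505 0.0585 0.1886]
core1 [ 0.5501 -0.0145  0.1888]
plat [0.5091 0.0124 0.1441]
valve [ 0.4187 -0.1133  0.0991]
tape [0.4086 0.1858 0.0629]
bench [ 0.5872  0.233  -0.0026]
core2 r [0.522  0.0274 0.1918]
base [0.5142 0.1071 0.0119]
vise [0.4052 0.2798 0.0957]
tin [ 0.5926 -0.2853  0.0237]
binfloor [ 0.4186 -0.3652  0.0029]
blk tin [ 0.4727 -0.4492  0.048 ]
rim [ 0.487  -0.3659  0.0527]
cream [392, 149, 48, 22, 913] [415.4 158.6] [ 0.5935 -0.4027  0.1577] min [ 0.559 -0.474  0.153] max [ 0.621 -0.337  0.164]
cream [249, 166, 21, 20, 258] [259.1 175.3] [0.5431 0.0425 0.1888] min [0.515 0.016 0.184] max [0.569 0.072 0.195]
cream [277, 167, 21, 22, 261] [287. 177.] [ 0.5374 -0.0339  0.1887] min [ 0.509 -0.062  0.15 ] max [ 0.566 -0.006  0.194]
cream [242, 171, 3, 9, 23] [243.2 175.4] [0.5424 0.0888 0.1793] min [0.534 0.086 0.176] max [0.556 0.092 0.182]
red [350, 156, 21, 20, 197] [360.  165.7] [ 0.5937 -0.2828  0.0222] min [ 0.564 -0.316  0.006] max [ 0.626 -0.254  0.028]
red [308, 213
[... 1256 characters left out ...]
5] max [0.545 0.123 0.179]
blue [238, 161, 5, 1, 5] [240. 161.] [0.6139 0.107  0.0134] min [0.613 0.1   0.013] max [0.614 0.114 0.016]
blue [427, 185, 2, 7, 8] [427.1 188.4] [ 0.5202 -0.5013  0.0133] min [ 0.512 -0.503  0.009] max [ 0.531 -0.5    0.016]
blue [248, 206, 1, 5, 5] [248. 208.] [0.4593 0.081  0.0132] min [0.453 0.081 0.011] max [0.466 0.081 0.015]
blue [264, 213, 2, 10, 12] [264.3 217.5] [0.4274 0.0295 0.0561] min [0.413 0.026 0.05 ] max [0.442 0.03  0.061]
blue [247, 224, 1, 5, 5] [247. 226.] [0.4009 0.0842 0.0154] min [0.394 0.084 0.009] max [0.407 0.084 0.016]
blue [287, 234, 6, 1, 6] [289.5 234. ] [ 0.3747 -0.0528  0.016 ] min [ 0.374 -0.061  0.01 ] max [ 0.375 -0.045  0.018]
```

```bash
cat >> h.py <<'E'
def go(x,y,z,psi=None):
    """print tool-frame shift from current pose to target TCP; psi=angle of tool y axis"""
    s=observe(); R=np.array(s['tcp_rot']); p=np.array(s['eef_pos']); d=R.T@(np.array([x,y,z])-p)*1000
    cur=np.arctan2(R[1,1],R[0,1]); print('pos',np.round(p,4),'psi',round(cur,4),'shift',np.round(d,1),'n>=',np.ceil(np.linalg.norm(d)/62.5))
    if psi is not None:
        sp=-(psi-cur); sp=(sp+np.pi/2)%np.pi-np.pi/2
        # shift if spin is done first
        c,si=np.cos(sp),np.sin(sp); R2=R@np.array([[c,-si,0],[si,c,0],[0,0,1]]); print('spin',round(sp,4),'q6',round(s['joint_positions'][5],2),'shift after spin',np.round(R2.T@(np.array([x,y,z])-p)*1000,1))
E
python3 -m crank '[{"claw":1,"xyz":[0,0,-25],"spin":-0.185},{"claw":1,"xyz":[0,0,-25],"spin":-0.185},{"claw":1,"xyz":[0,0,-25],"spin":-0.185},{"claw":1,"xyz":[0,0,-25],"spin":-0.185},{"claw":1,"xyz":[0,0,-25],"spin":-0.185},{"claw":1,"xyz":[0,0,-25],"spin":-0.185}]'
python3 -c "
from h import *
go(0.50,-0.13,0.40,-0.075)"
```

```text
clock: 1.05
eef_pos: [0.2142, -0.5335, 0.3991]
tcp_rot: [[0.073, 0.997, -0.0], [0.997, -0.073, 0.0], [0.0, -0.0, -1.0]]
ft_force: [0.5, -0.7, -0.1]
finger_gap: 0.0856
pos [ 0.2142 -0.5335  0.3991] psi -0.0729 shift [423.2 255.6  -0.9] n>= 8.0
spin 0.0021 q6 -1.24 shift after spin [423.8 254.8  -0.9]
```

```bash
python3 -m crank '[{"claw":1,"xyz":[48,29,0],"spin":0},{"claw":1,"xyz":[48,29,0],"spin":0},{"claw":1,"xyz":[48,29,0],"spin":0},{"claw":1,"xyz":[48,29,0],"spin":0},{"claw":1,"xyz":[48,29,0],"spin":0},{"claw":1,"xyz":[48,29,0],"spin":0},{"claw":1,"xyz":[48,29,0],"spin":0},{"claw":1,"xyz":[48,29,0],"spin":0},{"claw":1,"xyz":[40,22,0],"spin":0},{"claw":1,"xyz":[0,0,0],"spin":0}]'
python3 -c "
from h import *
c=snap('wrist','w1.png');print(c['origin'],np.round(c['rotation'],3).tolist())
snap('top','t1.png')"
```

```text
clock: 2.3
eef_pos: [0.5021, -0.1284, 0.398]
tcp_rot: [[0.074, 0.997, 0.0], [0.997, -0.074, 0.001], [0.001, -0.0, -1.0]]
ft_force: [-0.1, -0.3, 0.6]
finger_gap: 0.0853
[ 0.50698772 -0.0623357   0.52298619] [[0.997, 0.072, 0.02], [-0.075, 0.962, 0.263], [-0.0, -0.264, 0.965]]
```

View pics/w1.png

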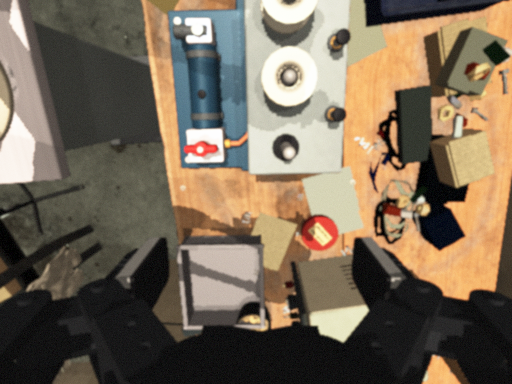

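```bash
python3 -m crank '[{"claw":1,"xyz":[60,0,0],"spin":0},{"claw":1,"xyz":[60,0,0],"spin":0},{"claw":1,"xyz":[0,0,0],"spin":0}]'
python3 -c "
from h import *
c=snap('wrist','w2.png');np.save('w2.npy',c,allow_pickle=True)"
```

```text
clock: 2.78
eef_pos: [0.5098, -0.0093, 0.3986]
tcp_rot: [[0.075, 0.997, 0.0], [0.997, -0.075, 0.001], [0.001, 0.0, -1.0]]
ft_force: [0.7, -0.7, 0.1]
finger_gap: 0.0856
```

View pics/w2.png

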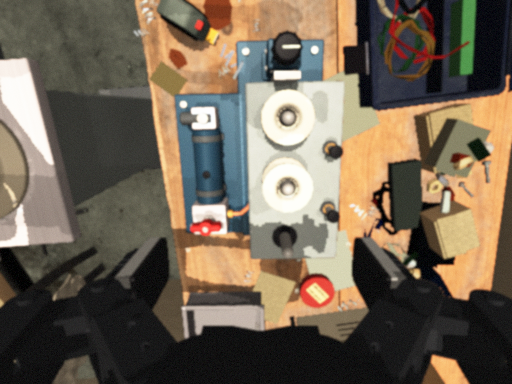

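```bash
cat > m2.py <<'E'
from h import *
c=np.load('w2.npy',allow_pickle=True).item(); 
def comps(c,mask,name,minA,maxA=1e9):
    P=cloud(c);mask=cv2.morphologyEx(mask.astype(np.uint8),cv2.MORPH_OPEN,np.ones((2,2)))
    n,l,st,ce=cv2.connectedComponentsWithStats(mask)
    for i in range(1,n):
        if minA<=st[i,4]<=maxA:
            q=P[l==i]; zz=np.nanmedian(q[:,2]); cn=max(cv2.findContours((l==i).astype(np.uint8),cv2.RETR_EXTERNAL,cv2.CHAIN_APPROX_NONE)[0],key=len)
            e=cv2.fitEllipse(cn) if len(cn)>5 else None; r=cv2.minAreaRect(cn)
            print(name,st[i].tolist(),'z',round(zz,4),'ell',np.round(e[0],1),np.round(e[1],1),'->',np.round(onz(c,*e[0],zz),4),'rect',np.round(r[0],1),np.round(r[1],1),round(r[2],1))
if __name__=='__main__':
    P=cloud(c); z=P[...,2]; hsv=cv2.cvtColor(c['img'],cv2.COLOR_RGB2HSV); H,S,V=[hsv[...,i] for i in range(3)]
    v,u=np.mgrid[:384,:512]; roi=(u>170)&(u<350)&(v<315)
    comps(c,roi&(z>.18)&(z<.196)&(V>170),'core',300)
    comps(c,roi&(z>.17)&(V<70),'knob',100)
    comps(c,roi&(z>.135)&(z<.16)&(S<80),'plat',2000)
    comps(c,roi&((H<6)|(H>174))&(S>160)&(V>100),'red',60)
    comps(c,roi&(z>.195)&(z<.25),'tips',3)
    print('valve z',np.round(np.nanpercentile(z[220:235,190:222],[50,90,98]),4))
    for uu,vv in [(288,45),(289,38),(288,123),(288,193),(287,240),(286,236)]: print(uu,vv,np.round(P[vv,uu],4))
E
python3 m2.py
```

```text
core [263, 90, 54, 56, 2003] z 0.1881 ell [289.1 117.7] [52.5 54.7] -> [0.5447 0.0425 0.1881] rect [289.  117.5] [53.  54.4] 45.0
core [264, 164, 51, 49, 1731] z 0.188 ell [288.7 188. ] [48. 50.] -> [ 0.5403 -0.0351  0.188 ] rect [289. 188.] [48. 50.] 90.0
knob [273, 33, 29, 32, 424] z 0.1755 ell [287.5  48.2] [26.  29.8] -> [0.5479 0.1128 0.1755] rect [287.   48.5] [31. 28.] 90.0
knob [331, 147, 12, 12, 111] z 0.179 ell [336.3 152.6] [10.6 11.5] -> [ 5.967e-01 -3.000e-04  1.790e-01] rect [336.5 152.5] [11. 11.] 90.0
plat [247, 80, 99, 180, 11465] z 0.1445 ell [294.1 163. ] [103.7 211. ] -> [ 0.5521 -0.0151  0.1445] rect [296.  169.5] [179.  98.] 90.0
red [196, 21, 9, 11, 69] z 0.0492 ell [200.  26.] [ 7.5 10.1] -> [0.4392 0.171  0.0492] rect [199.9  26.2] [7.2 9.4] 26.6
red [192, 221, 30, 16, 251] z 0.097 ell [206.5 228.2] [13.5 27.5] -> [ 0.4215 -0.1126  0.097 ] rect [206.5 228.5] [15. 29.] 90.0
red [301, 277, 34, 31, 526] z 0.0216 ell [317.6 292.2] [30.3 32.9] -> [ 0.5964 -0.2859  0.0216] rect [317.5 292. ] [30. 33.] 90.0
tips [284, 114, 11, 10, 75] z 0.1964 ell [289.5 118.4] [8.6 9.6] -> [0.5443 0.0421 0.1964] rect [289.5 119. ] [9.2 9.2] 45.0
tips [285, 187, 9, 8, 58] z 0.1964 ell [289.2 190.6] [7.4 8.1] -> [ 0.5401 -0.0358  0.1964] rect [289.  190.5] [7. 8.] 90.0
tips [285, 251, 9, 8, 59] z 0.1962 ell [289.  254.4] [7.4 8.7] -> [ 0.5358 -0.1135  0.1962] rect [289.  254.5] [7. 8.] 90.0
valve z [0.0954 0.0985 0.0994]
288 45 [0.5483 0.1155 0.177 ]
289 38 [0.5498 0.1222 0.1765]
288 123 [0.5427 0.0374 0.1949]
288 193 [ 0.5385 -0.0383  0.1968]
287 240 [ 0.5359 -0.1057  0.173 ]
286 236 [ 0.5357 -0.1065  0.1591]
```

```bash
python3 -c "
from h import *
go(0.5395,-0.0352,0.182,-0.0545)"
```

```text
pos [ 0.5099 -0.0114  0.3985] psi -0.0776 shift [-21.2  31.3 216.6] n>= 4.0
spin -0.0231 q6 -0.08 shift after spin [-22.   30.8 216.6]
```

```bash
python3 -c "
from h import *
for i in range(3):
    s=observe();print(s['clock'],np.round(s['eef_pos'],4),np.round(s['joint_positions'],4))"
python3 -m crank '[{"claw":1,"xyz":[-10,15,30],"spin":-0.023},{"claw":1,"xyz":[-10,15,30],"spin":0},{"claw":1,"xyz":[0,0,40],"spin":0},{"claw":1,"xyz":[0,0,0],"spin":0}]'
python3 -c "
from h import *
for i in range(3):
    s=observe();print(s['clock'],np.round(s['eef_pos'],4),np.round(s['joint_positions'],4))
    capture('top')
go(0.5395,-0.0352,0.182,-0.0545)
"
```

```text
2.825 [ 0.5099 -0.0114  0.3985] [-1.5800e-01  1.2750e-01  1.3369e+00 -1.1000e-03  1.6768e+00 -8.0500e-02]
2.825 [ 0.5099 -0.0114  0.3985] [-1.5800e-01  1.2750e-01  1.3369e+00 -1.1000e-03  1.6768e+00 -8.0500e-02]
2.825 [ 0.5099 -0.0114  0.3985] [-1.5800e-01  1.2750e-01  1.3369e+00 -1.1000e-03  1.6768e+00 -8.0500e-02]
clock: 3.32
eef_pos: [0.5368, -0.0355, 0.2953]
tcp_rot: [[0.059, 0.998, -0.008], [0.998, -0.059, 0.0], [-0.0, -0.008, -1.0]]
ft_force: [0.1, -0.0, 0.0]
finger_gap: 0.0854
3.325 [ 0.5368 -0.0355  0.2953] [-1.9470e-01  2.0060e-01  1.4919e+00 -1.1000e-03  1.4566e+00 -1.3520e-01]
3.375 [ 0.5382 -0.0353  0.2977] [-1.940e-01  1.992e-01  1.488e+00 -9.000e-04  1.457e+00 -1.351e-01]
3.425 [ 0.5392 -0.0351  0.2993] [-1.9330e-01  1.9810e-01  1.4855e+00 -6.0000e-04  1.4569e+00 -1.3500e-01]
pos [ 0.5397 -0.0347  0.3002] psi -0.0577 shift [ -0.4  -0.5 118.2] n>= 2.0
spin -0.0032 q6 -0.13 shift after spin [ -0.4  -0.5 118.2]
```

```bash
python3 -m crank '[{"claw":1,"xyz":[0,0,40],"spin":0.003},{"claw":1,"xyz":[0,0,40],"spin":0},{"claw":1,"xyz":[0,0,25],"spin":0},{"claw":1,"xyz":[0,0,13],"spin":0},{"claw":1,"xyz":[0,0,0],"spin":0},{"claw":1,"xyz":[0,0,0],"spin":0}]'
python3 -c "
from h import *
snap('wrist','w3.png'); go(0.5395,-0.0352,0.182,-0.0545)
"
```

```text
clock: 4.22
eef_pos: [0.5401, -0.0336, 0.1819]
tcp_rot: [[0.059, 0.998, 0.003], [0.998, -0.059, -0.001], [-0.001, 0.003, -1.0]]
ft_force: [-0.1, -0.3, -0.0]
finger_gap: 0.0855
pos [ 0.54   -0.0336  0.1819] psi -0.059 shift [-1.7 -0.4 -0.1] n>= 1.0
spin -0.0045 q6 -0.13 shift after spin [-1.7 -0.4 -0.1]
```

View pics/w3.png

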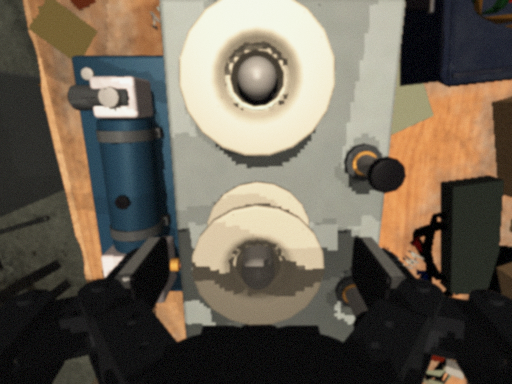

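```bash
python3 -m crank '[{"claw":0.5,"xyz":[-1.5,0,0],"spin":0},{"claw":0.4,"xyz":[0,0,0],"spin":0},{"claw":0.4,"xyz":[0,0,0],"spin":0},{"claw":0.4,"xyz":[0,0,0],"spin":0},{"claw":0.4,"xyz":[0,0,0],"spin":0}]'
python3 -m crank '[{"claw":0.4,"xyz":[0,0,-20],"spin":0},{"claw":0.4,"xyz":[0,0,-30],"spin":0},{"claw":0.4,"xyz":[0,0,-30],"spin":0},{"claw":0.4,"xyz":[0,0,0],"spin":0}]'
python3 -c "
from h import *
snap('wrist','w4.png');c=snap('side','s4.png'); 
"
```

```text
clock: 4.9
eef_pos: [0.5399, -0.0351, 0.1812]
tcp_rot: [[0.059, 0.998, 0.003], [0.998, -0.059, -0.001], [-0.001, 0.003, -1.0]]
ft_force: [0.8, -0.2, 5.7]
finger_gap: 0.0566
clock: 5.4
eef_pos: [0.5398, -0.035, 0.2619]
tcp_rot: [[0.059, 0.998, 0.004], [0.998, -0.059, -0.001], [-0.001, 0.004, -1.0]]
ft_force: [-0.4, 0.9, -1.5]
finger_gap: 0.0567
```

View pics/s4.png

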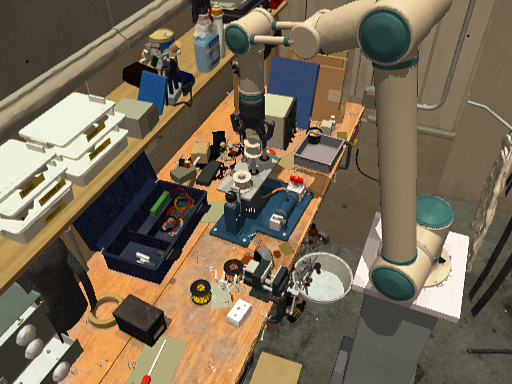

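View pics/w4.png

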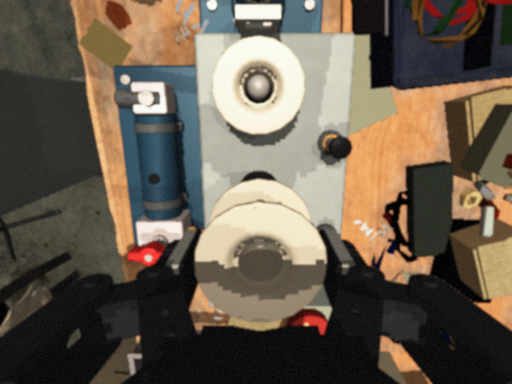

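```bash
python3 -c "
from h import *
c=capture('top')
q=[onz(c,u,v,.052) for u,v in [(363.75,196.25),(417,198.75),(416.25,243.75),(362.5,241.25)]]
print(np.round(q,4)); m=np.mean(q,0); print(m)
g=cv2.imread('pics/w2.png')
go(0.432,-0.342,0.262,-0.0545)
"
```

```text
[[ 0.4929 -0.2842  0.052 ]
 [ 0.4843 -0.4502  0.052 ]
 [ 0.3444 -0.4425  0.052 ]
 [ 0.3526 -0.2765  0.052 ]]
[ 0.41852895 -0.36335822  0.052     ]
pos [ 0.5378 -0.0346  0.2587] psi -0.059 shift [-313.1  -87.6   -3.1] n>= 6.0
spin -0.0045 q6 -0.13 shift after spin [-312.7  -89.    -3.1]
```

```bash
python3 -c "
from h import *
go(0.4165,-0.400,0.262,-0.0545)
"
```

```text
pos [ 0.5378 -0.0346  0.2587] psi -0.059 shift [-371.9  -99.6   -3.1] n>= 7.0
spin -0.0045 q6 -0.13 shift after spin [-371.4 -101.3   -3.1]
```

```bash
python3 -m crank '[{"claw":0.4,"xyz":[-46,-12.5,0],"spin":0},{"claw":0.4,"xyz":[-46,-12.5,0],"spin":0},{"claw":0.4,"xyz":[-46,-12.5,0],"spin":0},{"claw":0.4,"xyz":[-46,-12.5,0],"spin":0},{"claw":0.4,"xyz":[-46,-12.5,0],"spin":0},{"claw":0.4,"xyz":[-46,-12.5,0],"spin":0},{"claw":0.4,"xyz":[-46,-12.5,0],"spin":0},{"claw":0.4,"xyz":[-46,-12.5,0],"spin":0},{"claw":0.4,"xyz":[-4,0,30],"spin":0},{"claw":0.4,"xyz":[0,0,60],"spin":0},{"claw":0.4,"xyz":[0,0,0],"spin":0},{"claw":0.4,"xyz":[0,0,0],"spin":0}]'
python3 -c "
from h import *
snap('wrist','w5.png'); go(0.4165,-0.400,0.055,-0.0545)
"
```

```text
clock: 7.05
eef_pos: [0.4176, -0.4007, 0.171]
tcp_rot: [[0.059, 0.998, 0.0], [0.998, -0.059, -0.001], [-0.001, 0.0, -1.0]]
ft_force: [0.3, 0.8, 0.7]
finger_gap: 0.0568
pos [ 0.4181 -0.4013  0.1721] psi -0.0587 shift [  1.5  -2.  117.1] n>= 2.0
spin -0.0042 q6 -0.83 shift after spin [  1.5  -2.  117.1]
```

View pics/w5.png

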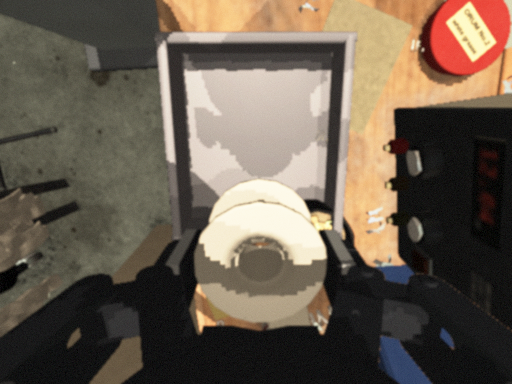

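```bash
python3 -m crank '[{"claw":0.4,"xyz":[11,-8,40],"spin":0},{"claw":0.4,"xyz":[0,0,50],"spin":0},{"claw":0.4,"xyz":[0,0,27],"spin":0},{"claw":0.4,"xyz":[0,0,0],"spin":0},{"claw":0.75,"xyz":[0,0,0],"spin":0},{"claw":0.75,"xyz":[0,0,0],"spin":0},{"claw":0.75,"xyz":[0,0,0],"spin":0},{"claw":0.8,"xyz":[0,0,-30],"spin":0},{"claw":1,"xyz":[0,0,-60],"spin":0},{"claw":1,"xyz":[0,0,-60],"spin":0},{"claw":1,"xyz":[0,0,0],"spin":0}]'
python3 -c "
from h import *
snap('wrist','w6.png'); go(0.5445,0.0425,0.30,-0.0545)
"
```

```text
clock: 8.48
eef_pos: [0.412, -0.3915, 0.2095]
tcp_rot: [[0.059, 0.998, 0.008], [0.998, -0.059, -0.01], [-0.01, 0.009, -1.0]]
ft_force: [-0.2, -1.1, -0.6]
finger_gap: 0.0856
pos [ 0.4107 -0.39    0.2065] psi -0.059 shift [439.1 108.5 -95.2] n>= 8.0
spin -0.0045 q6 -0.82 shift after spin [438.7 110.5 -95.2]
```

View pics/w6.png

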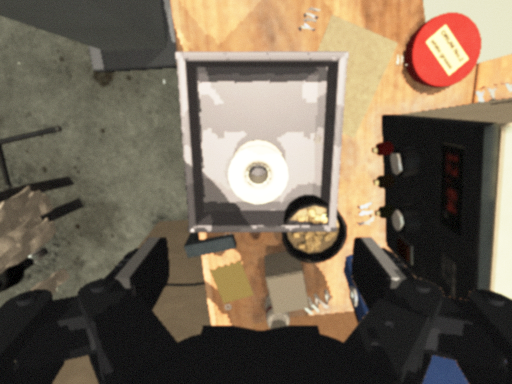

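```bash
python3 -m crank '[{"claw":1,"xyz":[40,10,-32],"spin":0},{"claw":1,"xyz":[40,10,-32],"spin":0},{"claw":1,"xyz":[40,10,-32],"spin":0},{"claw":1,"xyz":[46,12,0],"spin":0},{"claw":1,"xyz":[46,12,0],"spin":0},{"claw":1,"xyz":[46,12,0],"spin":0},{"claw":1,"xyz":[46,12,0],"spin":0},{"claw":1,"xyz":[46,12,0],"spin":0},{"claw":1,"xyz":[46,12,0],"spin":0},{"claw":1,"xyz":[43,8,0],"spin":0},{"claw":1,"xyz":[0,0,0],"spin":0},{"claw":1,"xyz":[0,0,0],"spin":0}]'
python3 -c "
from h import *
go(0.5445,0.0425,0.182,-0.0545)
"
```

```text
clock: 10.02
eef_pos: [0.5447, 0.0426, 0.2979]
tcp_rot: [[0.059, 0.998, -0.003], [0.998, -0.059, -0.001], [-0.001, -0.003, -1.0]]
ft_force: [-0.2, -0.1, 0.5]
finger_gap: 0.0855
pos [0.5447 0.0426 0.2979] psi -0.0585 shift [0.000e+00 1.000e-01 1.159e+02] n>= 2.0
spin -0.004 q6 0.01 shift after spin [0.000e+00 1.000e-01 1.159e+02]
```

```bash
python3 -m crank '[{"claw":1,"xyz":[0,0,40],"spin":0.004},{"claw":1,"xyz":[0,0,40],"spin":0},{"claw":1,"xyz":[0,0,25],"spin":0},{"claw":1,"xyz":[0,0,11],"spin":0},{"claw":1,"xyz":[0,0,0],"spin":0},{"claw":0.4,"xyz":[0,0,0],"spin":0},{"claw":0.4,"xyz":[0,0,0],"spin":0},{"claw":0.4,"xyz":[0,0,0],"spin":0},{"claw":0.4,"xyz":[0,0,0],"spin":0},{"claw":0.4,"xyz":[0,0,0],"spin":0}]'
python3 -m crank '[{"claw":0.4,"xyz":[0,0,-20],"spin":0},{"claw":0.4,"xyz":[0,0,-30],"spin":0},{"claw":0.4,"xyz":[0,0,-30],"spin":0},{"claw":0.4,"xyz":[0,0,-10],"spin":0},{"claw":0.4,"xyz":[0,0,0],"spin":0}]'
python3 -c "
from h import *
go(0.42,-0.321,0.272,-0.0545); go(0.42,-0.321,0.055,-0.0545)
"
```

```text
clock: 11.28
eef_pos: [0.5465, 0.0428, 0.1847]
tcp_rot: [[0.063, 0.998, 0.003], [0.998, -0.063, -0.001], [-0.0, 0.003, -1.0]]
ft_force: [0.5, -0.3, 6.2]
finger_gap: 0.056
clock: 11.9
eef_pos: [0.5454, 0.043, 0.2732]
tcp_rot: [[0.063, 0.998, 0.0], [0.998, -0.063, -0.0], [-0.0, 0.0, -1.0]]
ft_force: [-0.3, -0.5, -0.9]
finger_gap: 0.0557
pos [0.5454 0.043  0.2732] psi -0.0628 shift [-371.2 -102.3    1.2] n>= 7.0
spin -0.0083 q6 0.01 shift after spin [-370.3 -105.4    1.2]
pos [0.5454 0.043  0.2732] psi -0.0628 shift [-371.2 -102.4  218.2] n>= 8.0
spin -0.0083 q6 0.01 shift after spin [-370.3 -105.5  218.2]
```

```bash
python3 -m crank '[{"claw":0.4,"xyz":[-46,-12.5,0],"spin":-0.008},{"claw":0.4,"xyz":[-46,-13,0],"spin":0},{"claw":0.4,"xyz":[-46,-13,0],"spin":0},{"claw":0.4,"xyz":[-46,-13,0],"spin":0},{"claw":0.4,"xyz":[-46,-13,0],"spin":0},{"claw":0.4,"xyz":[-46,-13,0],"spin":0},{"claw":0.4,"xyz":[-46,-13,0],"spin":0},{"claw":0.4,"xyz":[-46,-13,0],"spin":0},{"claw":0.4,"xyz":[-2,0,30],"spin":0},{"claw":0.4,"xyz":[0,0,55],"spin":0},{"claw":0.4,"xyz":[0,0,0],"spin":0},{"claw":0.4,"xyz":[0,0,0],"spin":0}]'
python3 -c "
from h import *
go(0.42,-0.321,0.055,-0.0545)
snap('wrist','w7.png')
"
```

```text
clock: 13.4
eef_pos: [0.4219, -0.3211, 0.189]
tcp_rot: [[0.055, 0.998, 0.0], [0.998, -0.055, -0.001], [-0.001, 0.001, -1.0]]
ft_force: [-0.3, 0.3, -0.8]
finger_gap: 0.056
pos [ 0.4219 -0.3211  0.189 ] psi -0.0548 shift [  0.  -2. 134.] n>= 3.0
spin -0.0003 q6 -0.73 shift after spin [  0.  -2. 134.]
```

View pics/w7.png

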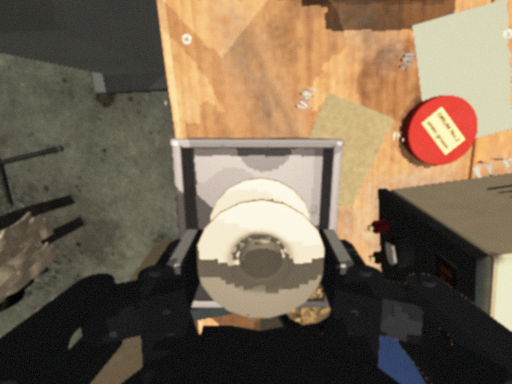

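```bash
python3 -m crank '[{"claw":0.4,"xyz":[0,-2,50],"spin":0},{"claw":0.4,"xyz":[0,0,55],"spin":0},{"claw":0.4,"xyz":[0,0,27],"spin":0},{"claw":0.4,"xyz":[0,0,0],"spin":0},{"claw":0.75,"xyz":[0,0,0],"spin":0},{"claw":0.75,"xyz":[0,0,0],"spin":0},{"claw":0.75,"xyz":[0,0,0],"spin":0},{"claw":0.8,"xyz":[0,0,-30],"spin":0},{"claw":1,"xyz":[0,0,-60],"spin":0},{"claw":1,"xyz":[0,0,-60],"spin":0},{"claw":1,"xyz":[0,0,-60],"spin":0},{"claw":1,"xyz":[0,0,-30],"spin":0}]'
python3 -c "
from h import *
snap('wrist','w8.png'); go(0.47,0.20,0.33,-0.0545)
snap('top','t8.png')
"
```

```text
clock: 14.95
eef_pos: [0.4202, -0.3213, 0.301]
tcp_rot: [[0.055, 0.998, 0.005], [0.998, -0.055, -0.005], [-0.005, 0.005, -1.0]]
ft_force: [-0.1, -0.1, -0.3]
finger_gap: 0.0856
pos [ 0.4211 -0.3223  0.3039] psi -0.0549 shift [523.9  20.4 -30.3] n>= 9.0
spin -0.0004 q6 -0.73 shift after spin [523.9  20.6 -30.3]
```

View pics/w8.png

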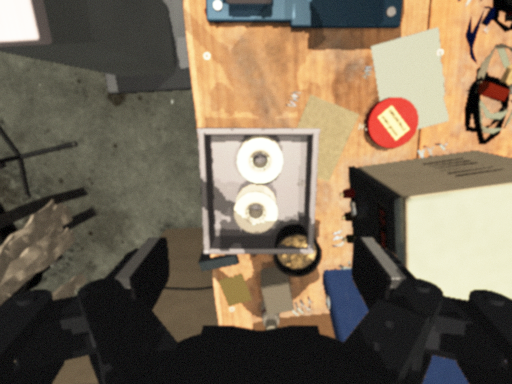

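View pics/t8.png

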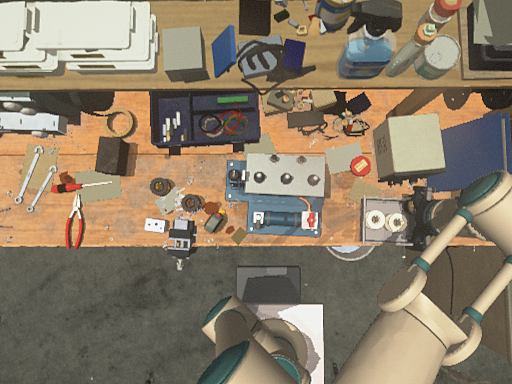

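```bash
python3 -m crank '[{"claw":1,"xyz":[55,3,-10],"spin":0},{"claw":1,"xyz":[55,3,-10],"spin":0},{"claw":1,"xyz":[55,3,-10],"spin":0},{"claw":1,"xyz":[55,3,-10],"spin":0},{"claw":1,"xyz":[55,3,-10],"spin":0},{"claw":1,"xyz":[55,3,-10],"spin":0},{"claw":1,"xyz":[55,3,-10],"spin":0},{"claw":1,"xyz":[55,3,0],"spin":0},{"claw":1,"xyz":[55,3,0],"spin":0},{"claw":1,"xyz":[55,3,0],"spin":0},{"claw":1,"xyz":[0,0,0],"spin":0},{"claw":1,"xyz":[0,0,0],"spin":0}]'
python3 -c "
from h import *
c=snap('wrist','w9.png');np.save('w9.npy',c,allow_pickle=True); s=observe(); print(s['eef_pos'])
"
```

```text
clock: 16.55
eef_pos: [0.4791, 0.2265, 0.3652]
tcp_rot: [[0.054, 0.999, -0.002], [0.999, -0.054, -0.002], [-0.002, -0.002, -1.0]]
ft_force: [-0.2, 1.3, 1.3]
finger_gap: 0.0851
[0.47922105 0.22597301 0.36553581]
```

View pics/w9.png

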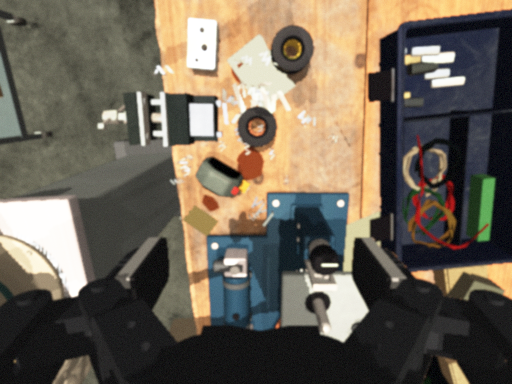

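```bash
cat > m3.py <<'E'
from m2 import *
import sys
def reels(c,roi):
    P=cloud(c); z=P[...,2]; hsv=cv2.cvtColor(c['img'],cv2.COLOR_RGB2HSV); H,S,V=[hsv[...,i] for i in range(3)]
    comps(c,roi&(z>.036)&(z<.052)&(V<110),'reel',100)
if __name__=='__main__':
    c=np.load('w9.npy',allow_pickle=True).item(); v,u=np.mgrid[:384,:512]
    reels(c,(u>150)&(u<330)&(v<200))
    P=cloud(c); z=P[...,2]
    m=(z>.06)&(u<230)&(u>100)&(v>80)&(v<160); print('vise x max by z', [(a,round(np.nanmax(P[m&(z>a)][:,0]),3),np.round(np.nanpercentile(P[m&(z>a)][:,1],[1,99]),3)) for a in (.06,.075,.09)])
    m=(z>.02)&(u<250)&(u>190)&(v>150)&(v<200); print('tape',np.round(np.nanpercentile(P[m],[1,50,99],axis=0),3).tolist())
    for q in [(211,120),(216,120),(230,120),(211,100)]: print(q,np.round(P[q[1],q[0]],3))
E
python3 m3.py
python3 - <<'E'
from m3 import *
c=capture('top'); v,u=np.mgrid[:384,:512]; P=cloud(c)
comps(c,(P[...,2]>.033)&(u>145)&(u<180)&(v>175)&(v<200),'y-top',50)
comps(c,(P[...,2]>.033)&(P[...,2]<.055)&(u>180)&(u<202)&(v>190)&(v<215),'c-top',50)
E
```

```text
reel [273, 27, 41, 45, 1166] z 0.0427 ell [292.9  49.3] [39.6 44.5] -> [0.5301 0.3629 0.0427] rect [293.  49.] [44. 40.] 90.0
reel [240, 108, 37, 40, 915] z 0.0428 ell [257.8 127.6] [36.4 38.6] -> [0.4769 0.2624 0.0428] rect [258.  127.5] [39. 36.] 90.0
reel [206, 161, 36, 26, 163] z 0.0455 ell [224.2 173.5] [ 9.5 39.4] -> [0.4235 0.1986 0.0455] rect [224.4 171.2] [41.6  8.4] 37.2
vise x max by z [(0.06, np.float64(0.428), array([0.252, 0.315])), (0.075, np.float64(0.425), array([0.252, 0.315])), (0.09, np.float64(0.424), array([0.253, 0.315]))]
tape [[0.384, 0.167, 0.021], [0.415, 0.195, 0.056], [0.445, 0.219, 0.064]]
(211, 120) [0.42  0.279 0.098]
(216, 120) [0.422 0.277 0.073]
(230, 120) [ 0.434  0.273 -0.001]
(211, 100) [0.418 0.303 0.07 ]
y-top [147, 177, 34, 24, 814] z 0.7185 ell [163.5 188.5] [26.7 40.1] -> [0.4547 0.1647 0.7185] rect [163.5 188.5] [23. 33.] 90.0
c-top [182, 196, 18, 17, 228] z 0.0432 ell [190.5 204.1] [16.8 18.2] -> [0.4712 0.2629 0.0432] rect [190.5 204. ] [16. 17.] 90.0
```

```bash
python3 -m crank '[{"claw":1,"xyz":[0,0,0],"spin":-0.18},{"claw":1,"xyz":[0,0,0],"spin":-0.18},{"claw":1,"xyz":[0,0,0],"spin":-0.18},{"claw":1,"xyz":[0,0,0],"spin":-0.18},{"claw":1,"xyz":[0,0,0],"spin":-0.18},{"claw":1,"xyz":[0,0,0],"spin":-0.18},{"claw":1,"xyz":[0,0,0],"spin":-0.18},{"claw":1,"xyz":[0,0,0],"spin":-0.18},{"claw":1,"xyz":[0,0,0],"spin":-0.18},{"claw":1,"xyz":[0,0,0],"spin":0}]'
python3 -c "
from h import *
go(0.478,0.2625,0.17,1.5708)
"
```

```text
clock: 17.9
eef_pos: [0.4797, 0.2255, 0.3664]
tcp_rot: [[-1.0, 0.01, 0.0], [0.01, 1.0, -0.0], [-0.0, -0.0, -1.0]]
ft_force: [0.3, 0.8, -0.9]
finger_gap: 0.0853
pos [0.4797 0.2255 0.3664] psi 1.5606 shift [  2.1  37.1 196.4] n>= 4.0
spin -0.0102 q6 -1.25 shift after spin [  1.7  37.1 196.4]
```

```bash
python3 -m crank '[{"claw":1,"xyz":[2,12,50],"spin":-0.01},{"claw":1,"xyz":[0,12,55],"spin":0},{"claw":1,"xyz":[0,13,50],"spin":0},{"claw":1,"xyz":[0,0,40],"spin":0},{"claw":1,"xyz":[0,0,0],"spin":0},{"claw":1,"xyz":[0,0,0],"spin":0}]'
python3 -c "
from h import *
c=snap('wrist','w10.png');np.save('w10.npy',c,allow_pickle=True); s=observe(); print(s['eef_pos'])
"
```

```text
clock: 18.65
eef_pos: [0.4788, 0.2638, 0.1729]
tcp_rot: [[-1.0, -0.002, 0.003], [-0.002, 1.0, 0.001], [-0.003, 0.001, -1.0]]
ft_force: [1.1, -0.6, 1.1]
finger_gap: 0.0852
[0.47919185 0.26402937 0.17347477]
```

View pics/w10.png

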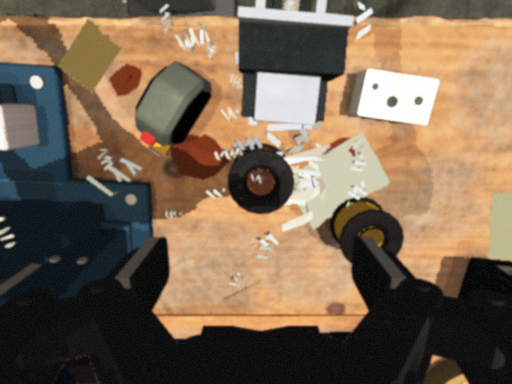

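```bash
python3 - <<'E'
from m3 import *
c=np.load('w10.npy',allow_pickle=True).item(); v,u=np.mgrid[:384,:512]
reels(c,(u>200)&(u<410)&(v>140)&(v<260)&~((v>235)&(u<390)&(u>345)&(v>250)))
P=cloud(c); m=(u>235)&(u<360)&(v<130)&(P[...,2]>.06); print(np.nanmax(P[m],0))
print(np.round(onz(c,261,180,.0435),4))
E
```

```text
reel [229, 150, 66, 64, 2871] z 0.0428 ell [261.4 181.7] [63.4 64.6] -> [0.4747 0.2645 0.0428] rect [261.5 181.5] [63. 65.] 90.0
reel [341, 210, 63, 47, 1658] z 0.0428 ell [372. 235.] [47.7 61.6] -> [0.524  0.3642 0.0428] rect [371.7 232.5] [44.9 62.6] 87.8
[0.42827407 0.31530171 0.10901407]
[0.4731 0.2642 0.0435]
```

```bash
python3 -m crank '[{"claw":1,"xyz":[1,0,45],"spin":0},{"claw":1,"xyz":[0,0,45],"spin":0},{"claw":1,"xyz":[0,0,30],"spin":0},{"claw":1,"xyz":[0,0,17],"spin":0},{"claw":1,"xyz":[0,0,0],"spin":0},{"claw":1,"xyz":[0,0,0],"spin":0}]'
python3 -m crank '[{"claw":0.4,"xyz":[0,0,0],"spin":0},{"claw":0.4,"xyz":[0,0,0],"spin":0},{"claw":0.4,"xyz":[0,0,0],"spin":0},{"claw":0.4,"xyz":[0,0,0],"spin":0},{"claw":0.4,"xyz":[0,0,0],"spin":0}]'
python3 -m crank '[{"claw":0.4,"xyz":[0,0,-20],"spin":0},{"claw":0.4,"xyz":[0,0,-40],"spin":0},{"claw":0.4,"xyz":[0,0,-50],"spin":0},{"claw":0.4,"xyz":[0,0,-50],"spin":0},{"claw":0.4,"xyz":[0,0,-50],"spin":0},{"claw":0.4,"xyz":[0,0,-40],"spin":0},{"claw":0.4,"xyz":[0,0,0],"spin":0}]'
python3 -c "
from h import *
c=snap('wrist','w11.png');np.save('w11.npy',c,allow_pickle=True); go(0.540,-0.0355,0.30,-0.0545)
"
```

```text
clock: 19.45
eef_pos: [0.4782, 0.2644, 0.0361]
tcp_rot: [[-1.0, -0.004, 0.004], [-0.004, 1.0, 0.001], [-0.004, 0.001, -1.0]]
ft_force: [0.6, 0.2, 0.3]
finger_gap: 0.0854
clock: 20.08
eef_pos: [0.4775, 0.2638, 0.0359]
tcp_rot: [[-1.0, -0.005, 0.003], [-0.005, 1.0, 0.0], [-0.003, 0.0, -1.0]]
ft_force: [0.1, -1.7, 7.5]
finger_gap: 0.0576
clock: 20.95
eef_pos: [0.478, 0.2645, 0.2879]
tcp_rot: [[-1.0, -0.004, 0.007], [-0.004, 1.0, 0.003], [-0.007, 0.003, -1.0]]
ft_force: [-0.5, 0.4, -2.6]
finger_gap: 0.0573
pos [0.4767 0.264  0.2852] psi 1.575 shift [ -62.1 -299.7  -14.9] n>= 5.0
spin -1.5121 q6 -1.2 shift after spin [295.6 -79.6 -14.9]
```

View pics/w11.png

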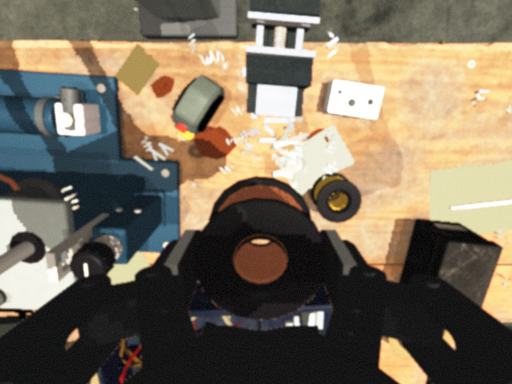

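```bash
cat > m4.py <<'E'
from h import *
import sys
def inhand(f):
    c=np.load(f,allow_pickle=True).item() if isinstance(f,str) else f
    s=observe(); R=np.array(s['tcp_rot']); p=np.array(s['eef_pos'])
    P=(cloud(c)-p)@R  # tool frame
    z=P[...,2]; v,u=np.mgrid[:384,:512]
    m=(np.hypot(P[...,0],P[...,1])<.045)&(z<0.01)&(z>-0.03)&(abs(P[...,1])<.027)
    print('z in tool',np.round(np.nanpercentile(z[m],[5,25,50,75,95]),4))
    zt=np.nanmedian(z[m]); g=m&(abs(z-zt)<.004)
    cn=max(cv2.findContours(g.astype(np.uint8),cv2.RETR_EXTERNAL,cv2.CHAIN_APPROX_NONE)[0],key=len)[:,0]
    q=P[cn[:,1],cn[:,0]]; q=q[np.isfinite(q).all(1)]; q=q[abs(q[:,1])<.0255]
    A=np.c_[2*q[:,:2],np.ones(len(q))]; b=(q[:,:2]**2).sum(1); x=np.linalg.lstsq(A,b,rcond=None)[0]
    print('circle',np.round(x[:2],4),'r',round(np.sqrt(x[2]+x[0]**2+x[1]**2),4),'n',len(q))
if __name__=='__main__': inhand(sys.argv[1])
E
python3 m4.py w11.npy
```

```text
z in tool [-0.0103 -0.0097 -0.0092 -0.0084 -0.0009]
circle [0.0012 0.0002] r 0.0284 n 256
```

```bash
python3 -m crank '[{"claw":0.4,"xyz":[0,0,-2],"spin":0.18},{"claw":0.4,"xyz":[0,0,-2],"spin":0.18},{"claw":0.4,"xyz":[0,0,-2],"spin":0.18},{"claw":0.4,"xyz":[0,0,-2],"spin":0.18},{"claw":0.4,"xyz":[0,0,-2],"spin":0.18},{"claw":0.4,"xyz":[0,0,-2],"spin":0.18},{"claw":0.4,"xyz":[0,0,0],"spin":0.18},{"claw":0.4,"xyz":[0,0,0],"spin":0.18},{"claw":0.4,"xyz":[0,0,0],"spin":0.18},{"claw":0.4,"xyz":[0,0,0],"spin":0.01}]'
python3 -c "
from h import *
go(0.540,-0.0375,0.30,-0.0545)
"
```

```text
clock: 22.25
eef_pos: [0.4755, 0.2634, 0.2938]
tcp_rot: [[0.053, 0.999, -0.004], [0.999, -0.053, -0.002], [-0.002, -0.004, -1.0]]
ft_force: [-0.1, 0.1, -2.3]
finger_gap: 0.0577
pos [0.4755 0.2634 0.2938] psi -0.0534 shift [-297.1   80.5   -5.9] n>= 5.0
spin 0.0011 q6 0.43 shift after spin [-297.    80.8   -5.9]
```

```bash
python3 -m crank '[{"claw":0.4,"xyz":[-50,13.5,-5],"spin":0},{"claw":0.4,"xyz":[-50,13.5,0],"spin":0},{"claw":0.4,"xyz":[-50,13.5,0],"spin":0},{"claw":0.4,"xyz":[-50,13.5,0],"spin":0},{"claw":0.4,"xyz":[-50,13.5,0],"spin":0},{"claw":0.4,"xyz":[-47,13,0],"spin":0},{"claw":0.4,"xyz":[0,0,0],"spin":0},{"claw":0.4,"xyz":[0,0,0],"spin":0},{"claw":0.4,"xyz":[0,0,0],"spin":0}]'
python3 -c "
from h import *
go(0.540,-0.0375,0.24,-0.0545)
c=snap('wrist','w12.png');np.save('w12.npy',c,allow_pickle=True)
c=snap('top','t12.png')
"; python3 m4.py w12.npy
```

```text
clock: 23.38
eef_pos: [0.5401, -0.0358, 0.3009]
tcp_rot: [[0.053, 0.999, -0.001], [0.999, -0.053, 0.001], [0.001, -0.001, -1.0]]
ft_force: [0.2, 0.2, -2.5]
finger_gap: 0.0578
pos [ 0.5401 -0.0358  0.3009] psi -0.0527 shift [-1.7  0.  60.9] n>= 1.0
spin 0.0018 q6 -0.14 shift after spin [-1.7  0.  60.9]
z in tool [-0.0074 -0.0068 -0.0063 -0.0055 -0.0006]
circle [ 0.0018 -0.0001] r 0.0284 n 256
```

View pics/w12.png

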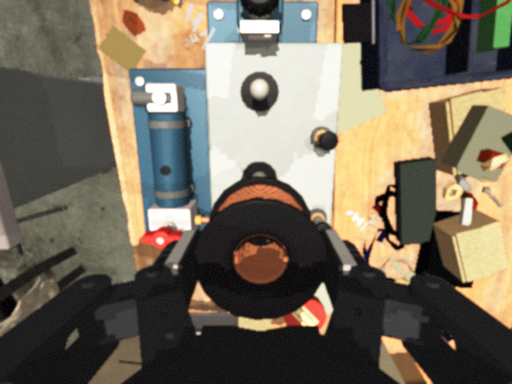

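```bash
python3 -m crank '[{"claw":0.4,"xyz":[-1.7,0,40],"spin":0},{"claw":0.4,"xyz":[0,0,20],"spin":0},{"claw":0.4,"xyz":[0,0,0],"spin":0},{"claw":0.4,"xyz":[0,0,6],"spin":0},{"claw":0.4,"xyz":[0,0,6],"spin":0},{"claw":0.4,"xyz":[0,0,6],"spin":0}]'
```

```text
clock: 24.22
eef_pos: [0.5408, -0.0388, 0.2235]
tcp_rot: [[0.055, 0.998, 0.001], [0.998, -0.055, -0.0], [-0.0, 0.001, -1.0]]
ft_force: [-0.3, -0.1, -2.3]
finger_gap: 0.0576
```

```bash
python3 -m crank '[{"claw":0.4,"xyz":[0,0,8],"spin":0},{"claw":0.4,"xyz":[0,0,8],"spin":0},{"claw":0.4,"xyz":[0,0,8],"spin":0},{"claw":0.4,"xyz":[0,0,8],"spin":0},{"claw":0.4,"xyz":[0,0,5],"spin":0},{"claw":0.4,"xyz":[0,0,0],"spin":0}]'
```

```text
clock: 24.98
eef_pos: [0.5403, -0.0387, 0.1858]
tcp_rot: [[0.055, 0.998, -0.001], [0.998, -0.055, 0.0], [0.0, -0.001, -1.0]]
ft_force: [-0.1, -0.5, -2.5]
finger_gap: 0.0576
```

```bash
python3 -m crank '[{"claw":0.4,"xyz":[0,0,3],"spin":0},{"claw":0.4,"xyz":[0,0,0],"spin":0}]'
python3 -m crank '[{"claw":0.4,"xyz":[0,0,2],"spin":0},{"claw":0.4,"xyz":[0,0,0],"spin":0}]'
```

```text
clock: 25.22
eef_pos: [0.5405, -0.0388, 0.1833]
tcp_rot: [[0.055, 0.998, 0.0], [0.998, -0.055, -0.0], [-0.0, 0.0, -1.0]]
ft_force: [0.2, 0.1, -2.1]
finger_gap: 0.0576
clock: 25.48
eef_pos: [0.5408, -0.0388, 0.1815]
tcp_rot: [[0.055, 0.998, 0.001], [0.998, -0.055, -0.0], [-0.0, 0.001, -1.0]]
ft_force: [0.6, 0.1, -2.0]
finger_gap: 0.0573
```

Nearly there; release (a drop of a mm or so), then rise.

```bash
python3 -m crank '[{"claw":0.75,"xyz":[0,0,0],"spin":0},{"claw":1,"xyz":[0,0,0],"spin":0},{"claw":1,"xyz":[0,0,0],"spin":0},{"claw":1,"xyz":[0,0,-10],"spin":0},{"claw":1,"xyz":[0,0,-40],"spin":0},{"claw":1,"xyz":[0,0,-50],"spin":0},{"claw":1,"xyz":[0,0,-40],"spin":0},{"claw":1,"xyz":[40,0,-40],"spin":0},{"claw":1,"xyz":[50,0,-20],"spin":0},{"claw":1,"xyz":[0,0,0],"spin":0},{"claw":1,"xyz":[0,0,0],"spin":0}]'
python3 -c "
from h import *
c=snap('wrist','w13.png');np.save('w13.npy',c,allow_pickle=True)
c=snap('side','s13.png')
P=cloud(np.load('w13.npy',allow_pickle=True).item());print(observe()['eef_pos'])
"
```

```text
clock: 26.85
eef_pos: [0.5452, 0.0509, 0.3814]
tcp_rot: [[0.054, 0.999, -0.0], [0.999, -0.054, -0.001], [-0.001, -0.0, -1.0]]
ft_force: [-0.6, 0.1, -0.2]
finger_gap: 0.0855
[0.54510784 0.05024282 0.38065464]
```

View pics/w13.png

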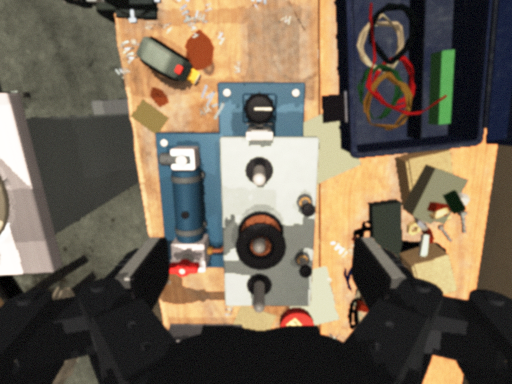

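View pics/s13.png

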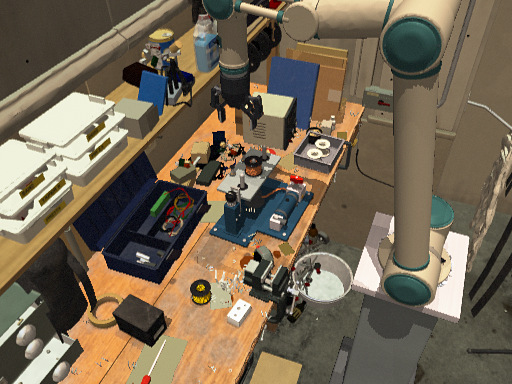

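```bash
python3 - <<'E'
from m3 import *
c=np.load('w13.npy',allow_pickle=True).item(); v,u=np.mgrid[:384,:512]; P=cloud(c); z=P[...,2]
hsv=cv2.cvtColor(c['img'],cv2.COLOR_RGB2HSV); V=hsv[...,2]
roi=(u>215)&(u<325)&(v>75)&(v<320)
comps(c,roi&(z>.196),'tips',5); comps(c,roi&(z>.18)&(z<.195)&(V<120),'reel',200); comps(c,roi&(z>.168)&(z<.182)&(V<90)&(v<130),'knob',60)
comps(c,roi&(z>.135)&(z<.155)&(hsv[...,1]<80),'plat',2000)
go(0.528,0.363,0.20,-0.0545)
E
```

```text
tips [257, 177, 6, 6, 27] z 0.1968 ell [259.7 180. ] [5.1 6. ] -> [0.5442 0.0429 0.1968] rect [259.5 179.5] [5. 5.] 90.0
tips [257, 247, 7, 6, 30] z 0.1967 ell [259.9 249.3] [4.8 6.5] -> [ 0.54   -0.0358  0.1967] rect [260.  249.5] [5. 6.] 90.0
tips [258, 308, 5, 5, 23] z 0.1971 ell [260.1 310.1] [4.6 4.9] -> [ 0.536  -0.1137  0.1971] rect [260. 310.] [4. 4.] 90.0
reel [237, 224, 51, 47, 1663] z 0.188 ell [261.8 246.7] [45.8 49.7] -> [ 0.5422 -0.0371  0.188 ] rect [262. 247.] [46. 50.] 90.0
knob [245, 94, 31, 32, 612] z 0.1757 ell [260.1 109.1] [28.9 30.3] -> [0.5486 0.1137 0.1757] rect [260.2 108.9] [29.8 31. ] 15.9
plat [221, 137, 100, 170, 12428] z 0.1445 ell [268.4 215.2] [103.4 200.4] -> [ 0.5518 -0.0156  0.1445] rect [270.5 221.5] [169.  99.] 90.0
pos [0.5451 0.0502 0.3807] psi -0.056 shift [311.4 -34.3 180.5] n>= 6.0
spin -0.0015 q6 0.02 shift after spin [311.5 -33.9 180.5]
```

```bash
python3 -m crank '[{"claw":1,"xyz":[50,-5,0],"spin":0},{"claw":1,"xyz":[50,-5,0],"spin":0},{"claw":1,"xyz":[50,-6,0],"spin":0},{"claw":1,"xyz":[50,-6,30],"spin":0},{"claw":1,"xyz":[50,-6,30],"spin":0},{"claw":1,"xyz":[40,-6,40],"spin":0},{"claw":1,"xyz":[0,0,50],"spin":0},{"claw":1,"xyz":[0,0,0],"spin":0},{"claw":1,"xyz":[0,0,0],"spin":0}]'
python3 - <<'E'
from m3 import *
c=snap('wrist','w14.png');np.save('w14.npy',c,allow_pickle=True)
v,u=np.mgrid[:384,:512]
reels(c,(u>180)&(u<345)&(v>60)&(v<330))
print(observe()['eef_pos'])
E
```

```text
clock: 28.08
eef_pos: [0.5288, 0.3419, 0.2327]
tcp_rot: [[0.056, 0.998, 0.002], [0.998, -0.056, 0.001], [0.001, 0.002, -1.0]]
ft_force: [0.9, 1.0, 0.7]
finger_gap: 0.0856
reel [233, 123, 55, 55, 1931] z 0.0428 ell [260.1 150. ] [53.2 54.8] -> [0.5303 0.3646 0.0428] rect [260. 150.] [54. 54.] 90.0
reel [182, 291, 18, 22, 211] z 0.044 ell [190.7 301.5] [11.  24.7] -> [0.4384 0.191  0.044 ] rect [190.  300.2] [24.5 12. ] 50.2
[0.5292313  0.34218153 0.23369513]
```

View pics/w14.png

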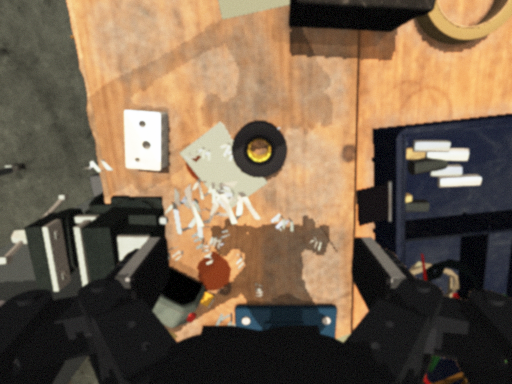

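```bash
python3 -c "
from h import *
go(0.530,0.3635,0.036,-0.0545)"
python3 -m crank '[{"claw":1,"xyz":[21,2,50],"spin":0},{"claw":1,"xyz":[0,0,50],"spin":0},{"claw":1,"xyz":[0,0,50],"spin":0},{"claw":1,"xyz":[0,0,30],"spin":0},{"claw":1,"xyz":[0,0,17],"spin":0},{"claw":1,"xyz":[0,0,0],"spin":0},{"claw":1,"xyz":[0,0,0],"spin":0}]'
```

```text
pos [0.5292 0.3422 0.2337] psi -0.0565 shift [ 21.   -1.2 197.7] n>= 4.0
spin -0.002 q6 0.52 shift after spin [ 21.   -1.1 197.7]
clock: 29.0
eef_pos: [0.5322, 0.364, 0.0363]
tcp_rot: [[0.055, 0.998, 0.003], [0.998, -0.055, 0.002], [0.002, 0.003, -1.0]]
ft_force: [-0.6, -0.0, -0.3]
finger_gap: 0.0854
```

```bash
python3 -m crank '[{"claw":0.4,"xyz":[0,-1,0],"spin":0},{"claw":0.4,"xyz":[0,0,0],"spin":0},{"claw":0.4,"xyz":[0,0,0],"spin":0},{"claw":0.4,"xyz":[0,0,0],"spin":0},{"claw":0.4,"xyz":[0,0,0],"spin":0}]'
python3 -m crank '[{"claw":0.4,"xyz":[0,0,-20],"spin":0},{"claw":0.4,"xyz":[0,0,-40],"spin":0},{"claw":0.4,"xyz":[0,0,-50],"spin":0},{"claw":0.4,"xyz":[0,0,-50],"spin":0},{"claw":0.4,"xyz":[0,0,-50],"spin":0},{"claw":0.4,"xyz":[0,0,-50],"spin":0},{"claw":0.4,"xyz":[0,0,-10],"spin":0},{"claw":0.4,"xyz":[0,0,0],"spin":0},{"claw":0.4,"xyz":[0,0,0],"spin":0}]'
python3 - <<'E'
from m4 import *
go(0.536,-0.1145,0.306,-0.0545)
c=snap('wrist','w15.png');inhand(c)
E
```

```text
clock: 29.62
eef_pos: [0.5312, 0.3639, 0.0363]
tcp_rot: [[0.055, 0.998, 0.004], [0.998, -0.055, 0.001], [0.002, 0.004, -1.0]]
ft_force: [0.6, -0.9, 4.3]
finger_gap: 0.0584
clock: 30.75
eef_pos: [0.5286, 0.3629, 0.3014]
tcp_rot: [[0.055, 0.998, -0.005], [0.998, -0.055, -0.003], [-0.003, -0.004, -1.0]]
ft_force: [0.1, -0.8, -3.4]
finger_gap: 0.0584
pos [0.5286 0.3629 0.3014] psi -0.055 shift [-476.3   33.6   -3.4] n>= 8.0
spin -0.0005 q6 0.55 shift after spin [-476.3   33.4   -3.4]
z in tool [-0.0074 -0.0068 -0.0063 -0.0055 -0.0008]
circle [ 0.0011 -0.    ] r 0.0284 n 255
```

View pics/w15.png

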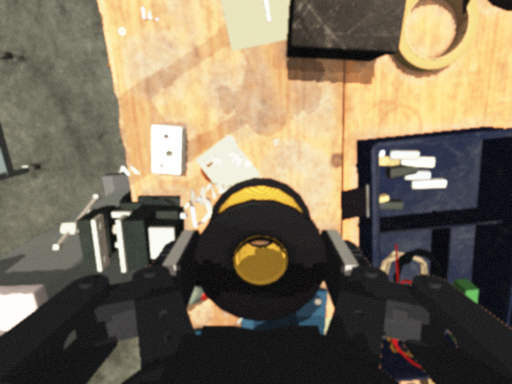

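```bash
python3 -m crank '[{"claw":0.4,"xyz":[-47,3,0],"spin":0},{"claw":0.4,"xyz":[-47,3,0],"spin":0},{"claw":0.4,"xyz":[-47,3,0],"spin":0},{"claw":0.4,"xyz":[-47,3,0],"spin":0},{"claw":0.4,"xyz":[-47,3,0],"spin":0},{"claw":0.4,"xyz":[-47,3,0],"spin":0},{"claw":0.4,"xyz":[-47,3,0],"spin":0},{"claw":0.4,"xyz":[-47,3,0],"spin":0},{"claw":0.4,"xyz":[-47,3,0],"spin":0},{"claw":0.4,"xyz":[-47,3,0],"spin":0},{"claw":0.4,"xyz":[0,0,0],"spin":0},{"claw":0.4,"xyz":[0,0,0],"spin":0}]'
python3 -c "
from h import *
go(0.536,-0.1147,0.24,-0.0545)"
```

```text
clock: 32.3
eef_pos: [0.5332, -0.107, 0.303]
tcp_rot: [[0.056, 0.998, -0.002], [0.998, -0.056, 0.002], [0.002, -0.003, -1.0]]
ft_force: [-0.3, 0.5, -2.7]
finger_gap: 0.0586
pos [ 0.5332 -0.107   0.303 ] psi -0.0557 shift [-7.6  3.4 63. ] n>= 2.0
spin -0.0012 q6 -0.27 shift after spin [-7.6  3.4 63. ]
```

```bash
python3 -m crank '[{"claw":0.4,"xyz":[-7.5,3,0],"spin":0},{"claw":0.4,"xyz":[0,0,30],"spin":0},{"claw":0.4,"xyz":[0,0,33],"spin":0},{"claw":0.4,"xyz":[0,0,0],"spin":0},{"claw":0.4,"xyz":[0,0,0],"spin":0}]'
python3 -c "
from h import *
go(0.536,-0.1147,0.24,-0.0545)"
```

```text
clock: 32.92
eef_pos: [0.5372, -0.115, 0.2424]
tcp_rot: [[0.054, 0.999, 0.002], [0.999, -0.054, -0.001], [-0.001, 0.002, -1.0]]
ft_force: [0.7, 0.2, -2.0]
finger_gap: 0.0582
pos [ 0.5372 -0.115   0.2424] psi -0.0541 shift [ 0.2 -1.3  2.4] n>= 1.0
spin 0.0004 q6 -0.28 shift after spin [ 0.2 -1.3  2.4]
```

```bash
python3 -m crank '[{"claw":0.4,"xyz":[0,-1,7],"spin":0},{"claw":0.4,"xyz":[0,0,7],"spin":0},{"claw":0.4,"xyz":[0,0,7],"spin":0},{"claw":0.4,"xyz":[0,0,0],"spin":0}]'
```

```text
clock: 33.42
eef_pos: [0.5348, -0.115, 0.2195]
tcp_rot: [[0.055, 0.998, -0.002], [0.998, -0.055, 0.0], [0.0, -0.002, -1.0]]
ft_force: [0.5, -0.6, -1.6]
finger_gap: 0.0586
```

```bash
python3 -m crank '[{"claw":0.4,"xyz":[0,0.5,8],"spin":0},{"claw":0.4,"xyz":[0,0,8],"spin":0},{"claw":0.4,"xyz":[0,0,8],"spin":0},{"claw":0.4,"xyz":[0,0,8],"spin":0},{"claw":0.4,"xyz":[0,0,4],"spin":0},{"claw":0.4,"xyz":[0,0,2],"spin":0},{"claw":0.4,"xyz":[0,0,0],"spin":0}]'
```

```text
clock: 34.3
eef_pos: [0.5359, -0.1151, 0.1823]
tcp_rot: [[0.055, 0.998, 0.0], [0.998, -0.055, -0.0], [-0.0, 0.0, -1.0]]
ft_force: [-0.6, -0.1, -3.8]
finger_gap: 0.0587
```

```bash
python3 -m crank '[{"claw":0.75,"xyz":[0,0,0],"spin":0},{"claw":1,"xyz":[0,0,0],"spin":0},{"claw":1,"xyz":[0,0,0],"spin":0},{"claw":1,"xyz":[0,0,-10],"spin":0},{"claw":1,"xyz":[0,0,-40],"spin":0},{"claw":1,"xyz":[0,0,-40],"spin":0},{"claw":1,"xyz":[0,0,-20],"spin":0},{"claw":1,"xyz":[50,0,0],"spin":0},{"claw":1,"xyz":[50,0,0],"spin":0},{"claw":1,"xyz":[50,0,0],"spin":0},{"claw":1,"xyz":[0,0,0],"spin":0},{"claw":1,"xyz":[0,0,0],"spin":0}]'
python3 - <<'E'
from m3 import *
c=snap('wrist','w16.png');np.save('w16.npy',c,allow_pickle=True)
print(observe()['eef_pos'])
E
```

```text
clock: 35.8
eef_pos: [0.5442, 0.0345, 0.2928]
tcp_rot: [[0.054, 0.999, 0.001], [0.999, -0.054, -0.001], [-0.001, 0.001, -1.0]]
ft_force: [0.1, 0.5, 0.7]
finger_gap: 0.0855
[0.54415481 0.03392853 0.29270596]
```

View pics/w16.png

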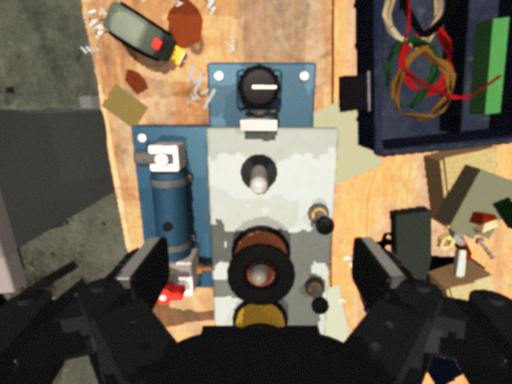

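```bash
python3 - <<'E'
from m3 import *
c=np.load('w16.npy',allow_pickle=True).item(); v,u=np.mgrid[:384,:512]; P=cloud(c); z=P[...,2]
hsv=cv2.cvtColor(c['img'],cv2.COLOR_RGB2HSV); V=hsv[...,2]
roi=(u>215)&(u<310)&(v>55)&(v<150)
comps(c,roi&(z>.165)&(z<.185)&(V<110)&(v<110),'knob',60)
m=roi&(v>112)&(v<135)&(z>.17)&(V>170); q=P[m]; print('bar',np.round(np.nanpercentile(q,[2,50,98],axis=0),4).tolist())
for k in [(260,85),(260,75),(250,95),(272,90)]: print(np.round(P[k[1],k[0]],4))
# yellow reel
img=cv2.resize(c['img'][55:150,200:320],None,fx=5,fy=5)[:,:,::-1]; cv2.imwrite('pics/w16z.png',img)
E
```

```text
knob [238, 65, 45, 46, 1308] z 0.1758 ell [259.9  87.3] [41.3 43.5] -> [0.5484 0.114  0.1758] rect [259.9  87.5] [44.  42.7] 74.1
bar [[0.5327, 0.0832, 0.1735], [0.5461, 0.0872, 0.1783], [0.5598, 0.0912, 0.1796]]
[0.5485 0.1156 0.1766]
[0.5489 0.1225 0.177 ]
[0.5406 0.1088 0.1772]
[0.5573 0.1115 0.1767]
```

View pics/w16z.png

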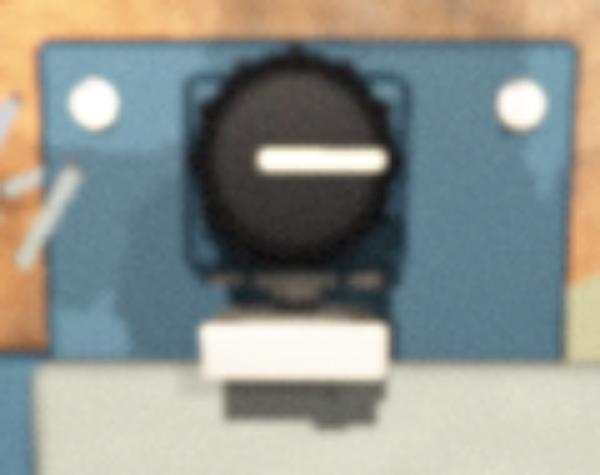

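```bash
python3 -m crank '[{"claw":1,"xyz":[40,0,0],"spin":0},{"claw":1,"xyz":[40,0,0],"spin":0},{"claw":1,"xyz":[0,0,0],"spin":0.167},{"claw":1,"xyz":[0,0,0],"spin":0.167},{"claw":1,"xyz":[0,0,0],"spin":0.167},{"claw":1,"xyz":[0,0,0],"spin":0},{"claw":1,"xyz":[0,0,0],"spin":0}]'
python3 - <<'E'
from m3 import *
c=snap('wrist','w17.png')
go(.5485,.114,.182,-.555)
E
```

```text
clock: 36.72
eef_pos: [0.5487, 0.1136, 0.2923]
tcp_rot: [[0.527, 0.85, 0.0], [0.85, -0.527, -0.0], [-0.0, 0.0, -1.0]]
ft_force: [-0.4, -0.2, 0.4]
finger_gap: 0.0856
pos [0.5486 0.1138 0.2923] psi -0.5553 shift [ 1.000e-01 -2.000e-01  1.103e+02] n>= 2.0
spin -0.0003 q6 0.64 shift after spin [ 1.000e-01 -2.000e-01  1.103e+02]
```

View pics/w17.png

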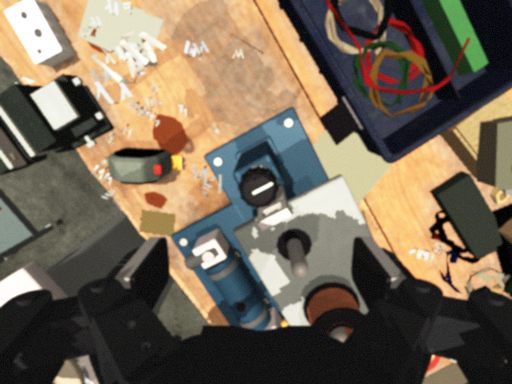

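```bash
python3 -m crank '[{"claw":1,"xyz":[0,0,45],"spin":0},{"claw":1,"xyz":[0,0,35],"spin":0},{"claw":1,"xyz":[0,0,20],"spin":0},{"claw":1,"xyz":[0,0,10],"spin":0},{"claw":1,"xyz":[0,0,0],"spin":0},{"claw":1,"xyz":[0,0,0],"spin":0}]'
python3 - <<'E'
from m3 import *
c=snap('wrist','w18.png')
go(.5485,.114,.182,-.555)
E
```

```text
clock: 37.52
eef_pos: [0.5493, 0.1146, 0.1833]
tcp_rot: [[0.528, 0.85, 0.002], [0.85, -0.528, 0.0], [0.001, 0.002, -1.0]]
ft_force: [0.4, 0.3, 0.3]
finger_gap: 0.0853
pos [0.5493 0.1146 0.1834] psi -0.5558 shift [-0.9 -0.4  1.4] n>= 1.0
spin -0.0008 q6 0.64 shift after spin [-0.9 -0.4  1.4]
```

View pics/w18.png

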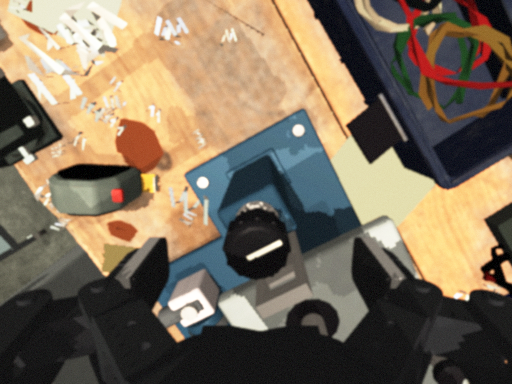

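```bash
python3 -m crank '[{"claw":0.5,"xyz":[0,0,1.5],"spin":0},{"claw":0.2,"xyz":[0,0,0],"spin":0},{"claw":0.2,"xyz":[0,0,0],"spin":0},{"claw":0.2,"xyz":[0,0,0],"spin":0},{"claw":0.2,"xyz":[0,0,0],"spin":0},{"claw":0.2,"xyz":[0,0,0],"spin":0}]'
python3 -m crank '[{"claw":0.2,"xyz":[0,0,-4],"spin":0},{"claw":0.2,"xyz":[0,0,-4],"spin":0},{"claw":0.2,"xyz":[0,0,-3],"spin":0},{"claw":0.2,"xyz":[0,0,0],"spin":0},{"claw":0.2,"xyz":[0,0,0],"spin":0}]'
```

```text
clock: 38.33
eef_pos: [0.5478, 0.115, 0.1814]
tcp_rot: [[0.528, 0.849, -0.001], [0.849, -0.528, 0.001], [0.0, -0.001, -1.0]]
ft_force: [-3.1, 1.8, 5.5]
finger_gap: 0.0288
clock: 38.95
eef_pos: [0.5477, 0.1148, 0.1911]
tcp_rot: [[0.528, 0.849, -0.002], [0.849, -0.528, 0.001], [-0.001, -0.002, -1.0]]
ft_force: [-1.5, 3.7, -10.3]
finger_gap: 0.0287
```

```bash
python3 -m crank '[{"claw":0.2,"xyz":[0,0,-2.5],"spin":0},{"claw":0.2,"xyz":[0,0,0],"spin":0},{"claw":0.2,"xyz":[0,0,0],"spin":0}]'
python3 - <<'E'
from m3 import *
c=snap('wrist','w19.png')
E
```

```text
clock: 39.33
eef_pos: [0.5478, 0.1148, 0.194]
tcp_rot: [[0.528, 0.849, -0.002], [0.849, -0.528, 0.0], [-0.0, -0.002, -1.0]]
ft_force: [-2.1, 4.2, -10.9]
finger_gap: 0.0287
```

View pics/w19.png

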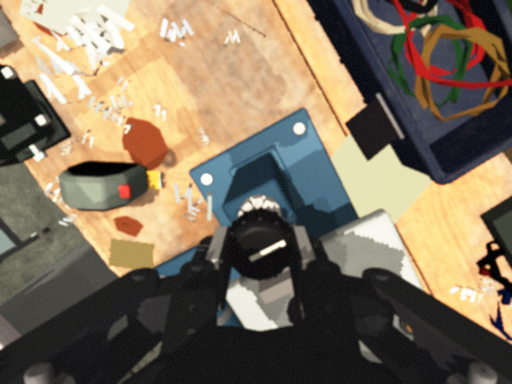

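```bash
python3 -m crank '[{"claw":0.2,"xyz":[0,0,0],"spin":-0.1},{"claw":0.2,"xyz":[0,0,0],"spin":-0.1},{"claw":0.2,"xyz":[0,0,0],"spin":-0.1},{"claw":0.2,"xyz":[0,0,0],"spin":0},{"claw":0.2,"xyz":[0,0,0],"spin":0}]'
python3 - <<'E'
from m3 import *
c=snap('wrist','w20.png'); s=observe(); print(s['wrist_torque'],s['ft_force'])
E
```

```text
clock: 40.0
eef_pos: [0.5478, 0.1149, 0.194]
tcp_rot: [[0.253, 0.967, -0.002], [0.967, -0.253, 0.001], [0.0, -0.002, -1.0]]
ft_force: [-3.0, 3.3, -10.6]
finger_gap: 0.0287
[0.81732121 0.34916623 0.00222395] [ -2.41974812   4.74188    -10.28099939]
```

View pics/w20.png

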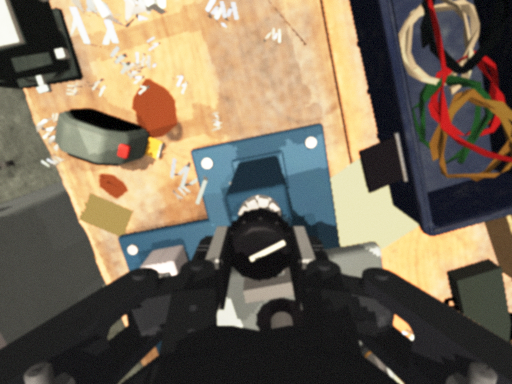

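```bash
python3 -m crank '[{"claw":0.2,"xyz":[0,0,0],"spin":-0.13},{"claw":0.2,"xyz":[0,0,0],"spin":-0.13},{"claw":0.2,"xyz":[0,0,0],"spin":-0.13},{"claw":0.2,"xyz":[0,0,0],"spin":-0.13},{"claw":0.2,"xyz":[0,0,0],"spin":-0.13},{"claw":0.2,"xyz":[0,0,0],"spin":-0.13},{"claw":0.2,"xyz":[0,0,0],"spin":-0.12},{"claw":0.2,"xyz":[0,0,0],"spin":0},{"claw":0.2,"xyz":[0,0,0],"spin":0}]'
python3 - <<'E'
from m3 import *
c=snap('wrist','w21.png'); s=observe(); print(s['wrist_torque'],s['ft_force']); go(0.5478,.1149,.194,.645)
E
```

```text
clock: 41.18
eef_pos: [0.5477, 0.1149, 0.194]
tcp_rot: [[-0.6, 0.8, -0.002], [0.8, 0.6, 0.001], [0.002, -0.001, -1.0]]
ft_force: [-2.8, 4.8, -11.1]
finger_gap: 0.0286
[ 0.83208955  0.3782409  -0.01833807] [ -2.50208673   5.11627838 -11.04503035]
pos [0.5478 0.1149 0.194 ] psi 0.6439 shift [-0.1  0.  -0. ] n>= 1.0
spin -0.0011 q6 -0.56 shift after spin [-0.1  0.  -0. ]
```

View pics/w21.png

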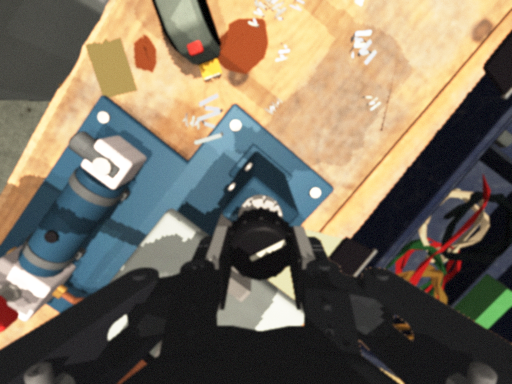

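```bash
python3 -m crank '[{"claw":0.7,"xyz":[0,0,0],"spin":0},{"claw":0.7,"xyz":[0,0,0],"spin":0},{"claw":0.7,"xyz":[0,0,0],"spin":0},{"claw":0.8,"xyz":[0,0,-20],"spin":0},{"claw":1,"xyz":[0,0,-40],"spin":0},{"claw":1,"xyz":[-30,0,-30],"spin":0},{"claw":1,"xyz":[-40,0,0],"spin":0},{"claw":1,"xyz":[0,0,0],"spin":0},{"claw":1,"xyz":[0,0,0],"spin":0}]'
python3 - <<'E'
from m3 import *
c=snap('wrist','w22.png'); np.save('w22.npy',c,allow_pickle=True); print(observe()['eef_pos'])
E
```

```text
clock: 42.35
eef_pos: [0.5902, 0.0585, 0.2843]
tcp_rot: [[-0.6, 0.8, -0.0], [0.8, 0.6, 0.0], [0.0, -0.0, -1.0]]
ft_force: [-0.3, -0.3, 0.2]
finger_gap: 0.0855
[0.58998841 0.05888475 0.28422912]
```

View pics/w22.png

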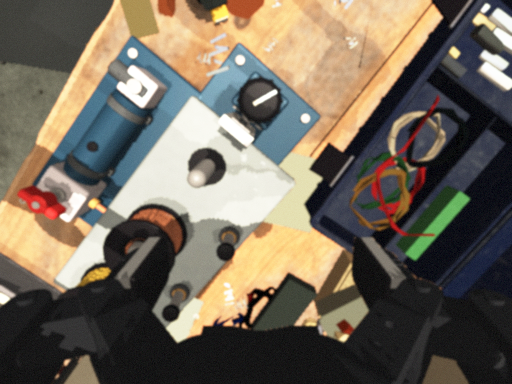

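Check the knob's height and marker direction.

```bash
cat > m5.py <<'E'
from h import *
def knob(c,off=None):
    P=cloud(c); z=P[...,2]; d=np.hypot(P[...,0]-.5484,P[...,1]-.114)
    m=(d<.014)&(z>.16)&(z<.21); print('knob top z',np.round(np.nanpercentile(z[m],[25,50,75]),4))
    V=c['img'].min(2); w=m&(V>150); q=P[w][:,:2]; mu=q.mean(0); U,S,Vt=np.linalg.svd(q-mu); a=Vt[0]
    if a@(mu-[.5484,.114])<0: a=-a
    print('marker n',len(q),'angle',round(np.arctan2(a[1],a[0]),3),'rel lift',round(np.arctan2(a[1],a[0])+.0545,3),'mu off',mu-[.5484,.114])
if __name__=='__main__':
    import sys
    for f in sys.argv[1:]: knob(np.load(f,allow_pickle=True).item())
E
python3 m5.py w16.npy w22.npy
```

```text
knob top z [0.1756 0.1761 0.1767]
marker n 98 angle -0.058 rel lift -0.003 mu off [0.00278688 0.00036867]
knob top z [0.1824 0.183  0.1835]
marker n 149 angle 1.143 rel lift 1.197 mu off [0.0006803  0.00438829]
```

```bash
python3 -m crank '[{"claw":1,"xyz":[0,0,-5],"spin":-0.174},{"claw":1,"xyz":[0,0,-5],"spin":-0.174},{"claw":1,"xyz":[0,0,-5],"spin":-0.174},{"claw":1,"xyz":[0,0,0],"spin":-0.174},{"claw":1,"xyz":[0,0,0],"spin":-0.174},{"claw":1,"xyz":[0,0,0],"spin":0}]'
python3 -c "
from h import *
go(0.440,-0.1135,0.26,1.516)"
```

```text
clock: 43.15
eef_pos: [0.5899, 0.0594, 0.2993]
tcp_rot: [[-0.998, 0.058, -0.0], [0.058, 0.998, 0.0], [0.0, 0.0, -1.0]]
ft_force: [0.5, -0.7, -0.3]
finger_gap: 0.0857
pos [0.5899 0.0594 0.2993] psi 1.5132 shift [ 139.7 -181.2   39.3] n>= 4.0
spin -0.0028 q6 -1.53 shift after spin [ 140.2 -180.9   39.3]
```

```bash
python3 -m crank '[{"claw":1,"xyz":[28,-36,0],"spin":0},{"claw":1,"xyz":[28,-36,0],"spin":0},{"claw":1,"xyz":[28,-36,0],"spin":0},{"claw":1,"xyz":[28,-36,10],"spin":-0.003},{"claw":1,"xyz":[28,-36,29],"spin":0},{"claw":1,"xyz":[0,0,0],"spin":0},{"claw":1,"xyz":[0,0,0],"spin":0}]'
cat > m6.py <<'E'
from h import *
def valve(c):
    P=cloud(c); z=P[...,2]; hsv=cv2.cvtColor(c['img'],cv2.COLOR_RGB2HSV); H,S,V=[hsv[...,i] for i in range(3)]
    m=((H<7)|(H>173))&(S>140)&(V>80)&(np.hypot(P[...,0]-.421,P[...,1]+.1135)<.04)&(z>.07)
    t=np.nanpercentile(z[m],95); m2=m&(z>t-.004); q=P[m2]; mu=q[:,:2].mean(0); a=np.linalg.svd(q[:,:2]-mu)[2][0]
    if a[0]<0:a=-a
    e=(q[:,:2]-mu)@a; print('wing top',round(t,4),'n',len(q),'centre',np.round(mu,4),'mid',np.round(mu+a*(e.max()+e.min())/2,4),'len',np.round(e.max()-e.min(),4),'rel angle',round(np.arctan2(a[1],a[0])+.0545,3))
def plat(c):
    P=cloud(c); z=P[...,2]; hsv=cv2.cvtColor(c['img'],cv2.COLOR_RGB2HSV)
    m=(P[...,0]>.495)&(P[...,0]<.60)&(P[...,1]>-.14)&(P[...,1]<.07)&(hsv[...,1]<60)&(hsv[...,2]>120)&(z<.16)&(z>.06); print('plat z',np.round(np.nanpercentile(z[m],[10,25,50,75,90]),4),m.sum())
if __name__=='__main__':
    c=snap('wrist','w23.png'); valve(c); plat(c); valve(snap('top','t23.png')); go(.421,-.1135,.093,1.516)
E
python3 m6.py
```

```text
clock: 44.02
eef_pos: [0.4412, -0.113, 0.2609]
tcp_rot: [[-0.998, 0.056, 0.002], [0.056, 0.998, 0.0], [-0.002, 0.0, -1.0]]
ft_force: [0.5, -0.0, 0.2]
finger_gap: 0.0854
wing top 0.0988 n 497 centre [ 0.4181 -0.1138] mid [ 0.4189 -0.1138] len 0.0442 rel angle -0.007
plat z [0.1434 0.1438 0.1442 0.1447 0.1451] 6401
wing top 0.1716 n 1 centre [ 0.4262 -0.0764] mid [ 0.4262 -0.0764] len 0.0 rel angle 0.054
pos [ 0.4419 -0.1128  0.2612] psi 1.5172 shift [ 21.2  -1.8 168.1] n>= 3.0
spin 0.0012 q6 -1.92 shift after spin [ 21.2  -1.8 168.1]
```

View pics/w23.png

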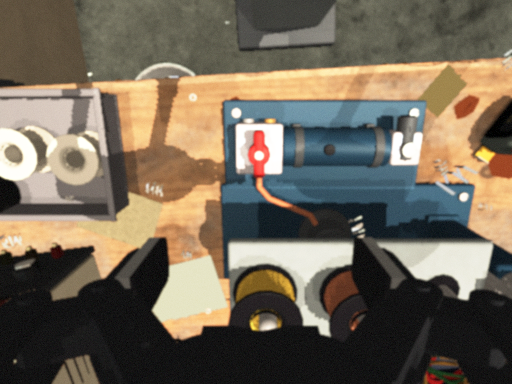

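```bash
python3 -m crank '[{"claw":1,"xyz":[21.5,-2,20],"spin":0},{"claw":1,"xyz":[0,0,50],"spin":0},{"claw":1,"xyz":[0,0,50],"spin":0},{"claw":1,"xyz":[0,0,30],"spin":0},{"claw":1,"xyz":[0,0,18],"spin":0},{"claw":1,"xyz":[0,0,0],"spin":0},{"claw":1,"xyz":[0,0,0],"spin":0}]'
python3 -c "
from h import *
c=snap('wrist','w24.png'); go(.4203,-.1137,.093,1.516)"
```

```text
clock: 45.0
eef_pos: [0.4204, -0.1141, 0.0932]
tcp_rot: [[-0.999, 0.053, 0.002], [0.053, 0.999, -0.001], [-0.002, -0.001, -1.0]]
ft_force: [0.2, -0.9, -0.2]
finger_gap: 0.0853
pos [ 0.4204 -0.1143  0.0933] psi 1.5177 shift [0.1 0.6 0.3] n>= 1.0
spin 0.0017 q6 -1.94 shift after spin [0.1 0.6 0.3]
```

View pics/w24.png

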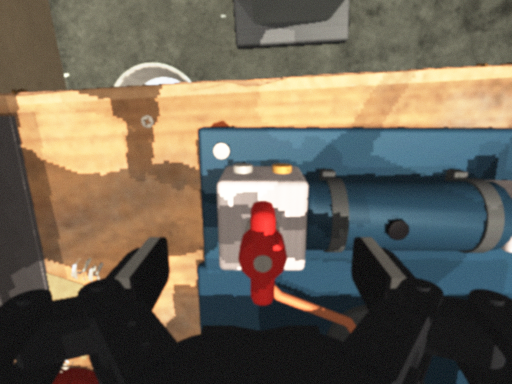

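```bash
python3 -m crank '[{"claw":0.4,"xyz":[0,0,0],"spin":0},{"claw":0.05,"xyz":[0,0,0],"spin":0},{"claw":0.05,"xyz":[0,0,0],"spin":0},{"claw":0.05,"xyz":[0,0,0],"spin":0},{"claw":0.05,"xyz":[0,0,0],"spin":0},{"claw":0.05,"xyz":[0,0,0],"spin":0},{"claw":0.05,"xyz":[0,0,0],"spin":0}]'
python3 -c "
from h import *
c=snap('wrist','w25.png'); go(.4203,-.1137,.093,1.516)"
```

```text
clock: 45.92
eef_pos: [0.4191, -0.1133, 0.0926]
tcp_rot: [[-0.998, 0.055, 0.0], [0.055, 0.998, 0.002], [-0.0, 0.002, -1.0]]
ft_force: [-0.1, 5.5, 6.2]
finger_gap: 0.01
pos [ 0.4191 -0.1132  0.0926] psi 1.516 shift [-1.2 -0.4 -0.4] n>= 1.0
spin -0.0 q6 -1.94 shift after spin [-1.2 -0.4 -0.4]
```

View pics/w25.png

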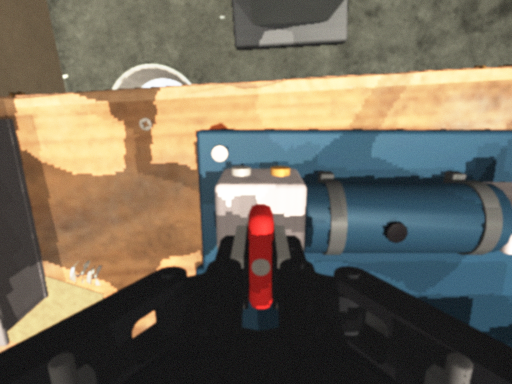

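```bash
python3 -m crank '[{"claw":0.05,"xyz":[0,0,0],"spin":-0.13},{"claw":0.05,"xyz":[0,0,0],"spin":-0.13},{"claw":0.05,"xyz":[0,0,0],"spin":-0.13},{"claw":0.05,"xyz":[0,0,0],"spin":-0.14},{"claw":0.05,"xyz":[0,0,0],"spin":0}]'
python3 - <<'E'
from m6 import *
s=observe();print(s['wrist_torque'])
c=snap('wrist','w26.png'); valve(c); plat(snap('top','t26.png')); plat(snap('side','s26.png')); go(.4203,-.1137,.093,2.05)
E
```

```text
clock: 46.6
eef_pos: [0.4192, -0.1134, 0.0926]
tcp_rot: [[-0.889, -0.459, 0.001], [-0.459, 0.889, 0.001], [-0.001, 0.001, -1.0]]
ft_force: [0.3, 4.8, 6.3]
finger_gap: 0.0098
[0.75023426 0.06665253 0.11295294]
wing top 0.099 n 1829 centre [ 0.4169 -0.115 ] mid [ 0.4185 -0.1141] len 0.0456 rel angle 0.53
plat z [0.1342 0.1354 0.1368 0.1381 0.1393] 1659
plat z [0.1329 0.1342 0.1358 0.1372 0.1388] 708
pos [ 0.4192 -0.1134  0.0926] psi 2.0468 shift [-0.8 -0.7 -0.4] n>= 1.0
spin -0.0032 q6 -2.47 shift after spin [-0.8 -0.7 -0.4]
```

View pics/w26.png

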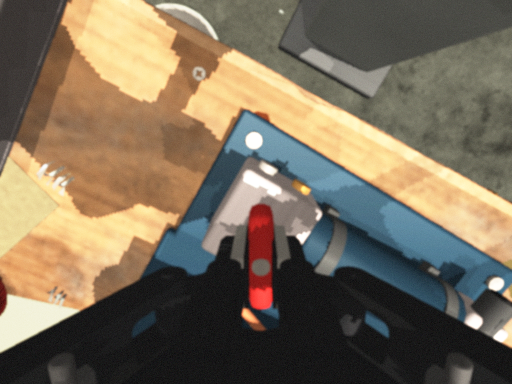

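View pics/t26.png

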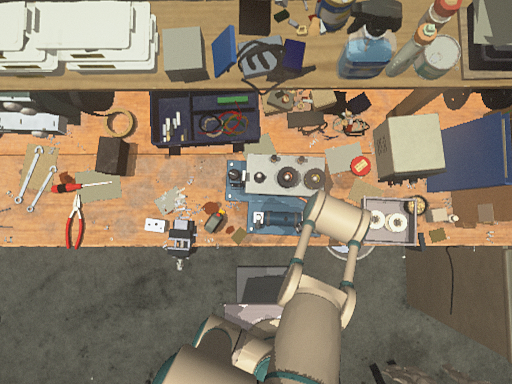

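Sinking slowly at valve 0.53 rad. Wait while holding the wing.

```bash
python3 -m crank '[{"claw":0.05,"xyz":[0,0,0],"spin":0},{"claw":0.05,"xyz":[0,0,0],"spin":0},{"claw":0.05,"xyz":[0,0,0],"spin":0},{"claw":0.05,"xyz":[0,0,0],"spin":0},{"claw":0.05,"xyz":[0,0,0],"spin":0},{"claw":0.05,"xyz":[0,0,0],"spin":0},{"claw":0.05,"xyz":[0,0,0],"spin":0},{"claw":0.05,"xyz":[0,0,0],"spin":0}]'
python3 -c "
from m6 import *
plat(capture('top'))"
python3 -m crank '[{"claw":0.05,"xyz":[0,0,0],"spin":0},{"claw":0.05,"xyz":[0,0,0],"spin":0},{"claw":0.05,"xyz":[0,0,0],"spin":0},{"claw":0.05,"xyz":[0,0,0],"spin":0},{"claw":0.05,"xyz":[0,0,0],"spin":0},{"claw":0.05,"xyz":[0,0,0],"spin":0},{"claw":0.05,"xyz":[0,0,0],"spin":0},{"claw":0.05,"xyz":[0,0,0],"spin":0},{"claw":0.05,"xyz":[0,0,0],"spin":0},{"claw":0.05,"xyz":[0,0,0],"spin":0},{"claw":0.05,"xyz":[0,0,0],"spin":0},{"claw":0.05,"xyz":[0,0,0],"spin":0}]'
python3 -c "
from m6 import *
plat(capture('top'))"
```

```text
clock: 47.75
eef_pos: [0.4192, -0.1134, 0.0926]
tcp_rot: [[-0.889, -0.458, 0.0], [-0.458, 0.889, 0.001], [-0.001, 0.001, -1.0]]
ft_force: [0.8, 5.1, 4.7]
finger_gap: 0.0096
plat z [0.1187 0.1197 0.1209 0.1224 0.1235] 1644
clock: 49.3
eef_pos: [0.4192, -0.1134, 0.0926]
tcp_rot: [[-0.889, -0.458, 0.0], [-0.458, 0.889, 0.001], [-0.001, 0.001, -1.0]]
ft_force: [-0.1, 3.9, 5.3]
finger_gap: 0.0097
plat z [0.0964 0.0975 0.0989 0.1003 0.102 ] 1619
```

```bash
python3 -m crank '[{"claw":0.05,"xyz":[0,0,0],"spin":0},{"claw":0.05,"xyz":[0,0,0],"spin":0},{"claw":0.05,"xyz":[0,0,0],"spin":0},{"claw":0.05,"xyz":[0,0,0],"spin":0},{"claw":0.05,"xyz":[0,0,0],"spin":0},{"claw":0.05,"xyz":[0,0,0],"spin":0},{"claw":0.05,"xyz":[0,0,0],"spin":0},{"claw":0.05,"xyz":[0,0,0],"spin":0},{"claw":0.05,"xyz":[0,0,0],"spin":0},{"claw":0.05,"xyz":[0,0,0],"spin":0},{"claw":0.05,"xyz":[0,0,0],"spin":0},{"claw":0.05,"xyz":[0,0,0],"spin":0}]'
python3 -c "
from m6 import *
plat(capture('top'))"
python3 -m crank '[{"claw":0.05,"xyz":[0,0,0],"spin":0},{"claw":0.05,"xyz":[0,0,0],"spin":0},{"claw":0.05,"xyz":[0,0,0],"spin":0},{"claw":0.05,"xyz":[0,0,0],"spin":0},{"claw":0.05,"xyz":[0,0,0],"spin":0},{"claw":0.05,"xyz":[0,0,0],"spin":0},{"claw":0.05,"xyz":[0,0,0],"spin":0},{"claw":0.05,"xyz":[0,0,0],"spin":0},{"claw":0.05,"xyz":[0,0,0],"spin":0},{"claw":0.05,"xyz":[0,0,0],"spin":0},{"claw":0.05,"xyz":[0,0,0],"spin":0},{"claw":0.05,"xyz":[0,0,0],"spin":0}]'
python3 -c "
from m6 import *
plat(capture('top'))"
```

```text
clock: 50.85
eef_pos: [0.4191, -0.1134, 0.0927]
tcp_rot: [[-0.889, -0.458, 0.0], [-0.458, 0.889, 0.001], [-0.001, 0.001, -1.0]]
ft_force: [-0.6, 5.4, 7.6]
finger_gap: 0.0097
plat z [0.0795 0.0808 0.0823 0.0838 0.0855] 1602
clock: 52.4
eef_pos: [0.4191, -0.1134, 0.0928]
tcp_rot: [[-0.889, -0.458, 0.0], [-0.458, 0.889, 0.001], [-0.001, 0.001, -1.0]]
ft_force: [0.4, 4.8, 6.4]
finger_gap: 0.0093
plat z [0.0796 0.081  0.0823 0.0837 0.0852] 1598
```

Down and on the stop (0.082). Close the valve.

```bash
python3 -m crank '[{"claw":0.05,"xyz":[0,0,0],"spin":0.13},{"claw":0.05,"xyz":[0,0,0],"spin":0.13},{"claw":0.05,"xyz":[0,0,0],"spin":0.13},{"claw":0.05,"xyz":[0,0,0],"spin":0.14},{"claw":0.05,"xyz":[0,0,0],"spin":0.01},{"claw":0.05,"xyz":[0,0,0],"spin":0}]'
python3 -c "
from m6 import *
s=observe();print(s['wrist_torque']);c=snap('wrist','w27.png'); valve(c); go(.4203,-.1137,.093,1.516)"
```

```text
clock: 53.2
eef_pos: [0.419, -0.1133, 0.0927]
tcp_rot: [[-0.998, 0.063, 0.0], [0.063, 0.998, 0.001], [-0.0, 0.001, -1.0]]
ft_force: [0.8, 5.1, 6.9]
finger_gap: 0.0097
[ 0.8693339  -0.09942058  0.32626231]
wing top 0.099 n 1822 centre [ 0.4164 -0.1135] mid [ 0.4183 -0.1137] len 0.045 rel angle -0.007
pos [ 0.419  -0.1132  0.0927] psi 1.5075 shift [-1.3 -0.4 -0.3] n>= 1.0
spin -0.0085 q6 -1.93 shift after spin [-1.3 -0.4 -0.3]
```

```bash
python3 -m crank '[{"claw":0.6,"xyz":[0,0,0],"spin":0},{"claw":1,"xyz":[0,0,0],"spin":0},{"claw":1,"xyz":[0,0,0],"spin":0},{"claw":1,"xyz":[0,0,-10],"spin":0},{"claw":1,"xyz":[0,0,-50],"spin":0},{"claw":1,"xyz":[0,0,-50],"spin":0},{"claw":1,"xyz":[0,0,-50],"spin":0},{"claw":1,"xyz":[-20,0,-30],"spin":0},{"claw":1,"xyz":[0,0,0],"spin":0},{"claw":1,"xyz":[0,0,0],"spin":0}]'
python3 -c "
from m6 import *
c=snap('wrist','w28.png'); valve(c); plat(c); go(.548,.1145,.28,.645)"
```

```text
clock: 54.5
eef_pos: [0.4378, -0.1151, 0.2815]
tcp_rot: [[-0.998, 0.064, -0.002], [0.064, 0.998, 0.001], [0.002, 0.0, -1.0]]
ft_force: [0.2, -0.3, -0.6]
finger_gap: 0.0853
wing top 0.0989 n 418 centre [ 0.4181 -0.1139] mid [ 0.4187 -0.1139] len 0.0442 rel angle 0.004
plat z [0.0803 0.0808 0.0813 0.0818 0.0829] 5636
pos [ 0.4376 -0.115   0.281 ] psi 1.5069 shift [-95.6 236.    0.9] n>= 5.0
spin 0.8619 q6 -1.92 shift after spin [117.  226.2   0.9]
```

View pics/w28.png

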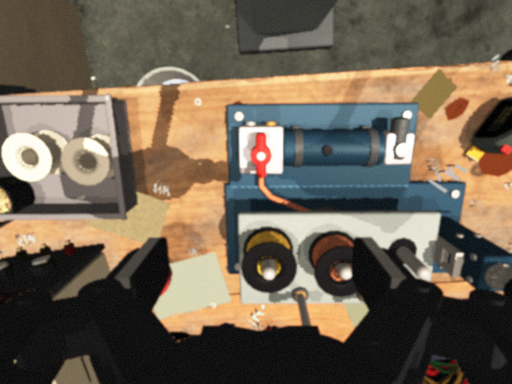

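Valve closed, platform down. Now the knob.

```bash
python3 -m crank '[{"claw":1,"xyz":[-19,47,0],"spin":0},{"claw":1,"xyz":[-19,47,0],"spin":0},{"claw":1,"xyz":[-19,47,0],"spin":0},{"claw":1,"xyz":[-19,47,0],"spin":0},{"claw":1,"xyz":[-19,48,0],"spin":0},{"claw":1,"xyz":[0,0,0],"spin":0.172},{"claw":1,"xyz":[0,0,0],"spin":0.172},{"claw":1,"xyz":[0,0,0],"spin":0.172},{"claw":1,"xyz":[0,0,0],"spin":0.172},{"claw":1,"xyz":[0,0,0],"spin":0.172},{"claw":1,"xyz":[0,0,0],"spin":0},{"claw":1,"xyz":[0,0,0],"spin":0}]'
python3 -c "
from m5 import *
c=snap('wrist','w29.png'); knob(c); go(.548,.1145,.182,.645)"
```

```text
clock: 56.05
eef_pos: [0.5483, 0.1139, 0.2814]
tcp_rot: [[-0.605, 0.797, -0.002], [0.797, 0.605, -0.0], [0.001, -0.002, -1.0]]
ft_force: [-0.3, -0.2, -0.5]
finger_gap: 0.0854
knob top z [0.1825 0.183  0.1835]
marker n 99 angle 1.142 rel lift 1.197 mu off [0.00033183 0.00353374]
pos [0.5484 0.1139 0.2816] psi 0.6488 shift [ 0.6  0.1 99.6] n>= 2.0
spin 0.0038 q6 -0.57 shift after spin [ 0.6  0.1 99.6]
```

```bash
python3 -m crank '[{"claw":1,"xyz":[0,0,40],"spin":0},{"claw":1,"xyz":[0,0,35],"spin":0},{"claw":1,"xyz":[0,0,15],"spin":0},{"claw":1,"xyz":[0,0,10],"spin":0},{"claw":1,"xyz":[0,0,0],"spin":0},{"claw":0.5,"xyz":[0,0,0],"spin":0},{"claw":0.2,"xyz":[0,0,0],"spin":0},{"claw":0.2,"xyz":[0,0,0],"spin":0},{"claw":0.2,"xyz":[0,0,0],"spin":0},{"claw":0.2,"xyz":[0,0,0],"spin":0},{"claw":0.2,"xyz":[0,0,0],"spin":0}]'
python3 -m crank '[{"claw":0.2,"xyz":[0,0,-3],"spin":0},{"claw":0.2,"xyz":[0,0,-2.3],"spin":0},{"claw":0.2,"xyz":[0,0,0],"spin":0},{"claw":0.2,"xyz":[0,0,0],"spin":0}]'
```

```text
clock: 57.48
eef_pos: [0.5486, 0.1136, 0.1831]
tcp_rot: [[-0.603, 0.798, 0.0], [0.798, 0.603, -0.001], [-0.001, -0.0, -1.0]]
ft_force: [-3.2, -1.1, 5.9]
finger_gap: 0.0292
clock: 57.98
eef_pos: [0.5485, 0.1138, 0.1867]
tcp_rot: [[-0.603, 0.798, -0.002], [0.798, 0.603, -0.001], [0.0, -0.002, -1.0]]
ft_force: [1.0, -1.4, -11.1]
finger_gap: 0.0293
```

```bash
python3 -m crank '[{"claw":0.2,"xyz":[0,0,-1.8],"spin":0},{"claw":0.2,"xyz":[0,0,0],"spin":0},{"claw":0.2,"xyz":[0,0,0],"spin":0}]'
python3 -c "
from m5 import *
c=snap('wrist','w30.png'); knob(c)"
```

```text
clock: 58.35
eef_pos: [0.5485, 0.1138, 0.1892]
tcp_rot: [[-0.603, 0.798, -0.001], [0.798, 0.603, -0.001], [-0.0, -0.001, -1.0]]
ft_force: [0.8, -2.5, -10.9]
finger_gap: 0.0291
knob top z [0.1884 0.1889 0.1893]
marker n 171 angle 1.188 rel lift 1.242 mu off [0.00165893 0.00622484]
```

View pics/w30.png

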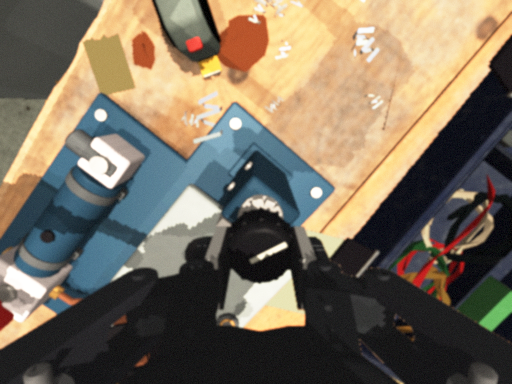

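```bash
python3 -m crank '[{"claw":0.2,"xyz":[0,0,0],"spin":0.13},{"claw":0.2,"xyz":[0,0,0],"spin":0.13},{"claw":0.2,"xyz":[0,0,0],"spin":0.13},{"claw":0.2,"xyz":[0,0,0],"spin":0.13},{"claw":0.2,"xyz":[0,0,0],"spin":0.13},{"claw":0.2,"xyz":[0,0,0],"spin":0.13},{"claw":0.2,"xyz":[0,0,0],"spin":0.13},{"claw":0.2,"xyz":[0,0,0],"spin":0.13},{"claw":0.2,"xyz":[0,0,0],"spin":0.13},{"claw":0.2,"xyz":[0,0,0],"spin":0.04},{"claw":0.2,"xyz":[0,0,0],"spin":0},{"claw":0.2,"xyz":[0,0,0],"spin":0}]'
python3 -c "
from m5 import *
c=snap('wrist','w31.png'); knob(c); s=observe(); print(s['wrist_torque']); go(.548,.1145,.182,-.555)"
```

```text
clock: 59.9
eef_pos: [0.5468, 0.1138, 0.1887]
tcp_rot: [[0.533, 0.846, -0.005], [0.846, -0.533, -0.001], [-0.003, -0.004, -1.0]]
ft_force: [-3.9, -3.2, -11.5]
finger_gap: 0.0291
knob top z [0.188  0.1885 0.1889]
marker n 123 angle -0.025 rel lift 0.029 mu off [0.00573389 0.00038525]
[-0.64590212  0.69766984  0.06920874]
pos [0.5469 0.1137 0.1888] psi -0.5621 shift [1.3 0.6 6.8] n>= 1.0
spin -0.0071 q6 0.64 shift after spin [1.3 0.6 6.8]
```

```bash
python3 -m crank '[{"claw":0.2,"xyz":[0,0,4],"spin":0.01},{"claw":0.2,"xyz":[0,0,4],"spin":0},{"claw":0.2,"xyz":[0,0,2.5],"spin":0},{"claw":0.2,"xyz":[0,0,0],"spin":0},{"claw":0.2,"xyz":[0,0,0],"spin":0}]'
python3 -c "
from m5 import *
c=snap('wrist','w32.png'); knob(c)"
```

```text
clock: 60.58
eef_pos: [0.5469, 0.1138, 0.1788]
tcp_rot: [[0.541, 0.841, -0.004], [0.841, -0.541, -0.001], [-0.003, -0.003, -1.0]]
ft_force: [-4.7, -3.6, -7.7]
finger_gap: 0.0292
knob top z [0.1781 0.1785 0.179 ]
marker n 102 angle -0.124 rel lift -0.069 mu off [0.00706904 0.00039342]
```

```bash
python3 -m crank '[{"claw":0.6,"xyz":[0,0,0],"spin":0},{"claw":0.8,"xyz":[0,0,0],"spin":0},{"claw":1,"xyz":[0,0,0],"spin":0},{"claw":1,"xyz":[0,0,-20],"spin":0},{"claw":1,"xyz":[0,0,-40],"spin":0},{"claw":1,"xyz":[0,0,-50],"spin":0},{"claw":1,"xyz":[-30,30,-40],"spin":0},{"claw":1,"xyz":[-40,30,-30],"spin":0},{"claw":1,"xyz":[0,0,0],"spin":0},{"claw":1,"xyz":[0,0,0],"spin":0}]'
python3 -c "
from m5 import *
from m6 import valve,plat
c=snap('wrist','w33.png'); np.save('w33.npy',c,allow_pickle=True); knob(c);valve(c);plat(c); snap('side','s33.png'); snap('top','t33.png')
P=cloud(c); z=P[...,2]; V=c['img'].max(2)
for n,(x,y) in {'seat0':(.536,-.1137),'seat1':(.54,-.0358)}.items():
    d=np.hypot(P[...,0]-x,P[...,1]-y); m=(d>.016)&(d<.026)&(z>.09); print(n,np.round(np.nanpercentile(z[m],[5,50,95]),4),m.sum())
"
```

```text
clock: 61.88
eef_pos: [0.5613, 0.0231, 0.3588]
tcp_rot: [[0.543, 0.84, 0.0], [0.84, -0.543, 0.001], [0.001, -0.0, -1.0]]
ft_force: [0.1, -0.5, -0.4]
finger_gap: 0.0857
knob top z [0.1756 0.1762 0.1767]
marker n 68 angle -0.071 rel lift -0.016 mu off [0.00298332 0.00033478]
wing top 0.0988 n 222 centre [ 0.4209 -0.112 ] mid [ 0.4202 -0.112 ] len 0.0437 rel angle 0.003
plat z [0.0803 0.0807 0.0813 0.0819 0.0825] 6745
seat0 [0.0965 0.1247 0.1261] 834
seat1 [0.0969 0.1249 0.1262] 908
```

View pics/w33.png

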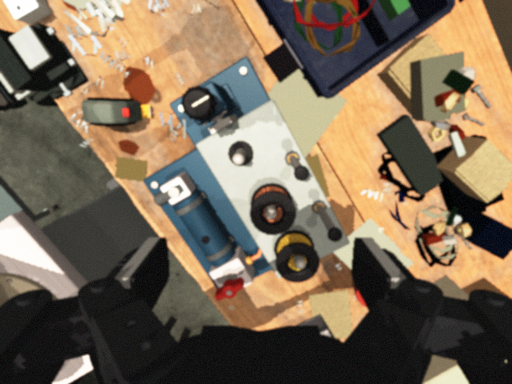

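View pics/s33.png

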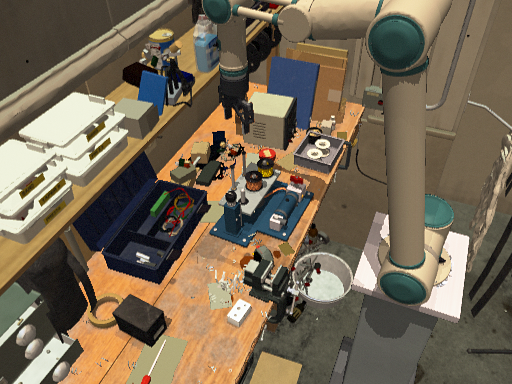

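View pics/t33.png

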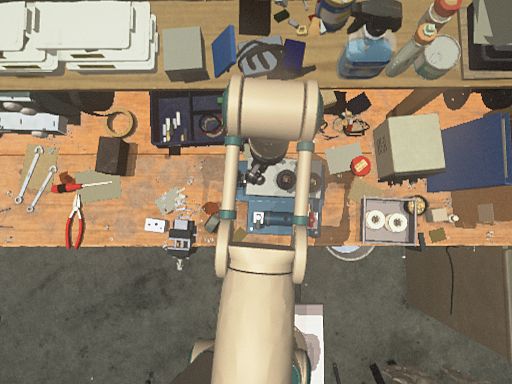

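```bash
python3 -c "
from h import *
print(hand_in())"
```

```text
the job is handed in; nothing more can be done
None
```

The reload is finished and handed in at about 62 s of the 210 s allowed; the hand-in gives no verdict.

**What I did**
- **Spent reels:** both spent reels came off the middle and left spindles and went into the grey scrap bin.
- **Full reels:** the copper reel went on the middle spindle and the yellow one on the right-hand spindle. I saw no blue reel in any picture, so I treated it as absent.
- **Lock knob:** I pulled it up and twisted it 1.2 rad into its rest notch. It read 6.9 mm raised at 1.197 rad.
- **Lowering:** I opened the valve to about 0.53 rad. The platform sank at about 14 mm/s to its stop, and I closed the valve again. I then twisted the knob back and let it spring home.

**Last checks**

| Item | Reading | Expected |
|---|---|---|
| Platform top | 81 mm | 82 mm (fully down) |
| Reel tops | about 125 mm | 125–126 mm if seated |
| Valve angle | 0.003 rad | 0 (closed) |
| Knob top | 176 mm | 176 mm (its starting height) |
| Knob marker | −0.016 rad | 0 (home) |

- The last picture shows both spent reels in the bin. The tape measure and the grease tin look unmoved, judged by eye only.
- **Bolt:** the knob's height and angle show it is home, but I could not see the bolt itself.
- **Camera disagreement:** the top and wrist cameras differed by 1.5 to 3 mm on the spindles and about 6 mm on the copper reel. I relied on close-up wrist views, and both reels went on with no jump in the force reading.

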